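# Put away bottles and gel combs

## Task

Tidy the gel bench: stand each blue-capped bottle upright in the round holder of its own size (wide bottle in the wide holder, narrow bottle in the narrow one), and lay both black gel combs flat on the floor of the drying tray, not on top of each other. Never let a bottle tip over, and leave the well plate, the tip box and the pipette where they are.

Things in the scene. Friction and masses are not known exactly. Their poses are not given: they have to be found in the camera images.
- wide_bottle: The wider and taller of two frosted round bottles with paper label and blue screw cap, standing upright: body 56 mm diameter, 95 mm tall over all. The cap is 38 mm in diameter and takes up the top 24 mm. Loose, 0.11 to 0.22 kg. Origin: centre of its underside; z up through the cap.
- narrow_bottle: The narrower, shorter frosted bottle with blue screw cap, standing upright: body 32 mm diameter, 80 mm tall over all. The cap is 25 mm in diameter and takes up the top 22 mm. Loose, 0.04 to 0.08 kg. Origin: centre of its underside; z up through the cap.
- long_comb: Black plastic gel comb lying flat, 9 teeth, 100 mm long. Spine 100 (x) x 16 x 8 mm high; teeth 6 mm high point to +y; all spans y -8 to +22 mm. Mid-spine stands a grip fin, 40 mm long (x), 10 mm thick (y), top 40 mm above the underside: pinch it across y. Loose, 0.04 to 0.085 kg. Origin: on the underside, below the fin's middle; x along the spine, z up.
- short_comb: Black plastic gel comb lying flat, 5 teeth, 58 mm long. Spine 58 (x) x 16 x 8 mm high; teeth 6 mm high point to +y; all spans y -8 to +22 mm. Mid-spine stands a grip fin, 40 mm long (x), 10 mm thick (y), top 40 mm above the underside: pinch it across y. Loose, 0.025 to 0.06 kg. Origin: on the underside, below the fin's middle; x along the spine, z up.
- wide_holder: Grey plastic round open cup-like holder, fixed to the bench: outside 86 mm, inside 76 mm in diameter, 30 mm high, inner floor 5 mm above the bench. Origin: centre of its underside.
- narrow_holder: Grey plastic round open cup-like holder, fixed to the bench: outside 60 mm, inside 50 mm in diameter, 30 mm high, inner floor 5 mm above the bench. Origin: centre of its underside.
- drying_tray: Grey plastic shallow rectangular tray, open on top, fixed to the bench: outside 110 mm (x) by 160 mm (y), walls 4 mm thick and 18 mm high, inner floor 4 mm above the bench with thin white lines. Both combs fit side by side, spines along y. Origin: centre of its underside.
- well_plate: Bystander: lilac well plate with a grid of dark wells, 85 mm (x) by 127 mm (y), 15 mm high, loose. Leave it alone. Origin: centre of its underside.
- tip_box: Bystander: pink closed box, 66 x 66 mm, 48 mm high, loose, at the far edge of the work. Leave it alone. Origin: centre of its underside.
- pipette: Bystander: white pipette lying flat on the robot's left, about 250 mm long (x from -128 to +120), 28 mm wide, 24 mm high, loose. Leave it alone. Origin: on the bench, near mid-length; x towards its thin tip.

How it is judged:
By the outcome, as a careful person would: the job done as asked, in the order asked, and still so for the second after the job is handed in, with the robot touching nothing.
It also fails if it takes over 106 s, if anything falls off the work surface, if the arm or the gripper's body presses on something with over 40 N, if the wrist force passes 120 N, or if a joint passes its speed limit or range.

## Robot

A 6-joint arm with a two-finger parallel gripper is mounted at the origin on the work surface. World frame = base frame: x ahead of the robot, y to its left, z up, the work surface at z = 0. Lengths are in mm, angles in rad, forces in N, time in s.
With the tool pointing down it reaches from about 225 to 875 mm from the base axis. Payload 3.4 kg.
Tool frame: the origin (TCP) lies midway between the tips of the shut fingers; the grasp point (between the pads) lies env.grasp_offset behind it (env.grasp_offset is the distance from the TCP to the grasp point, in mm); z points along the fingers, x is the direction in which the jaws open and shut, and the axes are right-handed (so a half turn about z gives the same grasp; the last joint's range is limited). The gripper opens to 85 mm and grips with 20 to 120 N. Pads are 22 mm wide; open, the fingers measure 114 mm over their backs; the gripper's body (76 mm by 85 mm) begins 54 mm behind the grasp point. The pads swing forward as they close: fully open they stand 13 mm farther back than shut.
Start: joints at [1.17, 0.276, 1.505, -0, 1.361, -0.121], TCP at [158.81, 552.668, 231.328] pointing down, gripper open.
Joint ranges: [-2.89, 2.89], [-0.75, 2.08], [0.22, 2.7], [-1.18, 4.32], [0.11, 2.71], [-2.7, 2.7]. Speed limits (rad/s): [2.57, 2.57, 3.14, 3.14, 3.14, 3.14].

## Interface

Orientations are given as a unit quaternion [w, x, y, z].
In Python, from bench import env gives the robot as it stands.
- The arm moves only by the tool send_rows, never from a script. Its argument "deltas" is a list of rows, each a list of 7 numbers: the shift along the tool's x, y, z in units of 30 mm (1.0 is 30 mm), then the turn, a rotation vector about the tool's x, y, z in units of 5 degrees (1.0 is 5 degrees), then the opening in per cent of the stroke, from 0 (shut) to 100 (fully open). In form: [[dx, dy, dz, wx, wy, wz, grip], ...]. A call has 1 to 10 rows; each row is the pose to reach, as a shift and turn from the pose commanded when the call began, along the tool's axes at that moment; what a row does not reach only later rows make up. A row lasts 1/12 s, in which the tool goes at most 41.7 mm and 7.16 degrees, less where a joint would pass 70% of its speed; a pose out of reach is approached as far as the arm can. A call with a gripper value outside its range is refused whole. The fingers move at their own pace and stop on an object; "newtons" is the grip in N (left out, the last holds). Time passes only in rows, so rows that repeat a pose let the fingers close. It gives the time, the measured TCP pose, the force and the opening at its end, in the units of the state.
- env.read_state(): the state, without advancing time (a new reading comes with each control period).
- env.camera(name): name is "scene" or "top"; returns the picture (400x640x3 uint8, red, green, blue); there is no depth.
- env.calibration(name): a dict with "fx", "fy", "cx", "cy" (pixels), "distortion" ([k1, k2, p1, p2, k3] as OpenCV has them; the pictures are not rectified), "position" and "rotation" of the camera in the world. Camera axes: x right, y down, z forward; pixel columns grow to the right and rows downward; lengths in mm; the calibration is good to about 2 mm. A picture is of the moment at which its call begins. calibration takes no time and is no camera call.
- env.sign_off(): hands the job in, once; it reports no verdict.
The state is a dict: "clock": time; "joint_positions": joint angles; "qd": joint speeds; "joint_torque": joint torques, N m; "tool_pos": TCP position; "orientation": TCP orientation; "ft_force": force on the tool from outside, world axes, zero at the start; "moment": the same for the moment, N m; "width": opening from 0.0 (shut) to 1.0 (fully open).
Only numpy, scipy, OpenCV 4.12 (cv2) and the standard library are available. Lean on these libraries where they do the work, as an engineer would, in place of code of your own. Each camera call takes 0.05 s, during which the arm holds its last target.

## Working session

There is one attempt and no reset: what is moved stays moved. The work goes in short steps, Python scripts to look and compute and a tool call to move; the robot and the scene stay as the last step left them, time stands still between calls to the robot, and variables do not carry over. Pictures are saved under pics/ and viewed, and the job is handed in when it is done.

Besides the shell and the picture viewer there is one more tool, called after "Request:" as name(argument=value, ...), one argument or row to a line, values as JSON. send_rows: Moves the arm, as the interface text tells. Its arguments: {"type":"object","properties":{"deltas":{"type":"array","items":{"type":"array","items":{"type":"number"}}},"newtons":{"type":"number"}},"required":["deltas"]}

```bash
ls; mkdir -p pics; python3 - <<'E'
from bench import env
import cv2
print(env.read_state()); print(env.grasp_offset)
for n in("scene","top"):
    im=env.camera(n); cv2.imwrite(f"pics/{n}0.png",im[...,::-1]); print(env.calibration(n))
E
```

```text
pics
{'clock': 0.0, 'joint_positions': array([ 1.17001142e+00,  2.76573984e-01,  1.50613523e+00, -2.78371568e-05,
        1.36073280e+00, -1.20997993e-01]), 'qd': array([ 0.00025287,  0.00049151,  0.00081249,  0.00082922, -0.00018877,
       -0.00012679]), 'joint_torque': array([ 2.38090269e-05, -4.16760743e+01, -2.45808828e+01,  1.02740984e-05,
        1.08817298e-02, -1.78116449e-05]), 'tool_pos': array([158.58630302, 552.13147293, 230.45088302]), 'orientation': array([ 4.74847761e-04,  7.98794140e-01,  6.01603745e-01, -7.93561498e-04]), 'ft_force': array([-0.30139003,  0.4275575 ,  0.00890523]), 'moment': array([-0.02794291, -0.00479065,  0.06506399]), 'width': 1.0042122525998372}
18.700000000000003
{'fx': 456.2925568942548, 'fy': 456.2925568942548, 'cx': 313.3291843101674, 'cy': 205.11638235188374, 'distortion': array([-0.00676332,  0.        ,  0.        ,  0.        ,  0.        ]), 'position': array([1226.77547443, -366.9335074 , 1351.6816509 ]), 'rotation': array([-0.23760619,  0.86504662,  0.425796  , -0.11804835])}
{'fx': 425.60747659705794, 'fy': 425.60747659705794, 'cx': 318.1244476830277, 'cy': 203.9997385695632, 'distortion': array([-0.08549452,  0.        ,  0.        ,  0.        ,  0.        ]), 'position': array([ 479.26841666,   91.72310727, 1161.57189755]), 'rotation': array([ 0.04011856, -0.69651397,  0.71590887, -0.02707918])}
```

View pics/scene0.png

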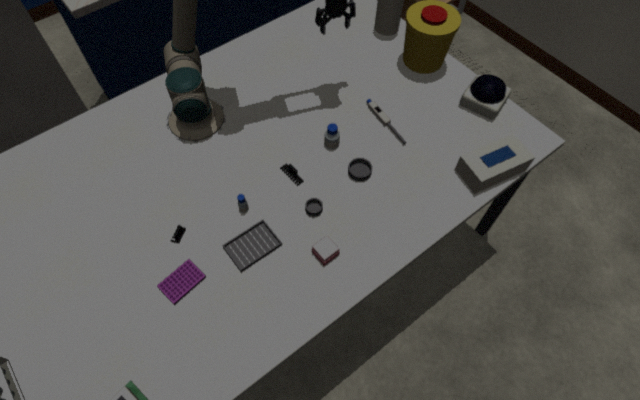

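View pics/top0.png

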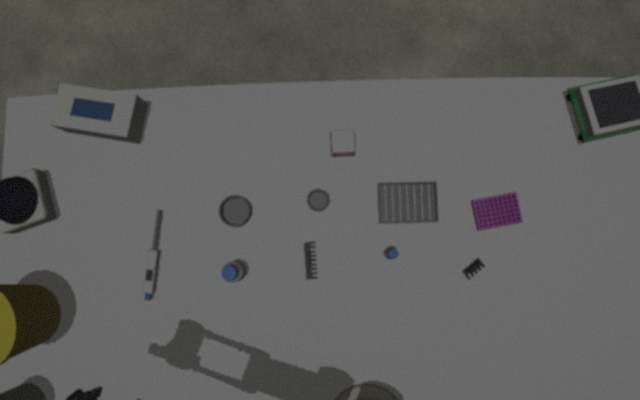

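The scene view shows the caps at (332,130) and (241,200), the combs at (291,174) and (178,234), the holders at (360,169) and (314,207), and the tray at (252,246). In the top view the caps are at (231,272) and (392,253), the combs at (311,260) and (473,268), the holders at (236,211) and (318,200), and the tray at (407,202). Next I'll enlarge both views for precise segmentation.

```bash
cat > h.py <<'E'
import numpy as np, cv2
from bench import env
from scipy.spatial.transform import Rotation as R
def cal(n):
    c=env.calibration(n); K=np.array([[c['fx'],0,c['cx']],[0,c['fy'],c['cy']],[0,0,1]])
    q=c['rotation']; return K,c['distortion'],c['position'],R.from_quat([q[1],q[2],q[3],q[0]]).as_matrix()
def rays(n,px):
    K,d,p,Rm=cal(n)
    u=cv2.undistortPoints(np.array(px,float).reshape(-1,1,2),K,d).reshape(-1,2)
    return p,np.c_[u,np.ones(len(u))]@Rm.T
def plane(n,px,z):
    p,r=rays(n,px); return p+r*((z-p[2])/r[:,2])[:,None]
def tri(a,b):  # px in top, px in scene
    p1,r1=rays('top',[a]);p2,r2=rays('scene',[b]);r1=r1[0]/np.linalg.norm(r1);r2=r2[0]/np.linalg.norm(r2)
    t=np.linalg.lstsq(np.c_[r1,-r2],p2-p1,rcond=None)[0]
    x,y=p1+t[0]*r1,p2+t[1]*r2
    return (x+y)/2,np.linalg.norm(x-y)
def load(f): return cv2.imread(f)
E
python3 - <<'E'
from h import *
t=load('pics/top0.png');s=load('pics/scene0.png')
g=lambda i:cv2.convertScaleAbs(i,alpha=1.8)
cv2.imwrite('pics/topz.png',cv2.resize(g(t[175:295,210:370]),None,fx=5,fy=5,interpolation=cv2.INTER_NEAREST))
cv2.imwrite('pics/topz2.png',cv2.resize(g(t[170:290,370:530]),None,fx=5,fy=5,interpolation=cv2.INTER_NEAREST))
cv2.imwrite('pics/scz.png',cv2.resize(g(s[115:275,165:375]),None,fx=3.75,fy=3.75,interpolation=cv2.INTER_NEAREST))
print(tri((231,272),(332,127)),tri((392,253),(241,197)))
print(plane('top',[(236,211),(318,200),(407,202),(311,260),(473,268)],15))
print(plane('scene',[(360,169),(314,207),(252,246),(291,174),(178,234)],15))
E
```

```text
(array([417.63613253, 333.51507553,  99.45318872]), np.float64(3.945507274350226)) (array([452.5541354 , -74.45165776,  74.19605141]), np.float64(1.3955223702520694))
[[ 576.11236654  335.40713211   15.        ]
 [ 599.78538689  111.48609934   15.        ]
 [ 587.49753258 -129.22774868   15.        ]
 [ 438.84095663  134.50911853   15.        ]
 [ 404.49662202 -299.80985089   15.        ]]
[[ 576.96618526  340.1094234    15.        ]
 [ 601.56546128  113.45436175   15.        ]
 [ 595.18542383 -135.0292122    15.        ]
 [ 443.77229587  131.7857651    15.        ]
 [ 410.1809961  -303.83468742   15.        ]]
```

View pics/topz.png

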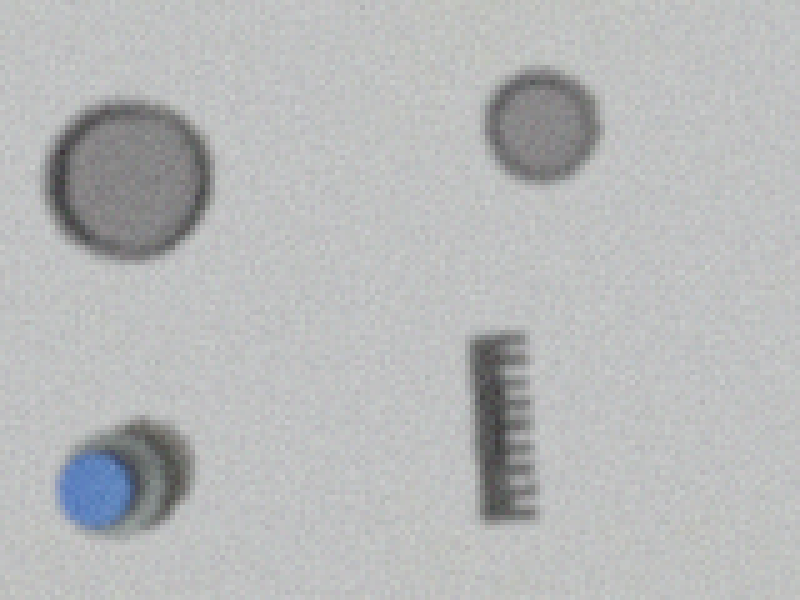

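View pics/topz2.png

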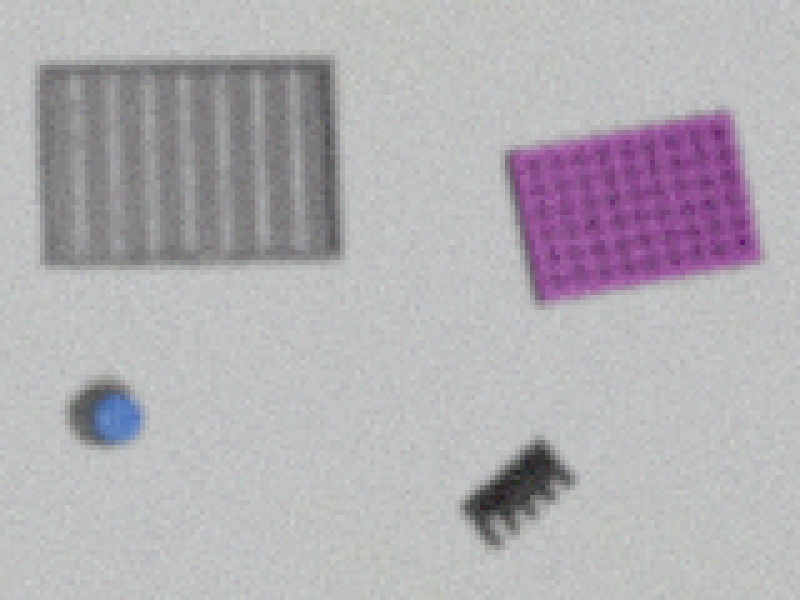

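View pics/scz.png

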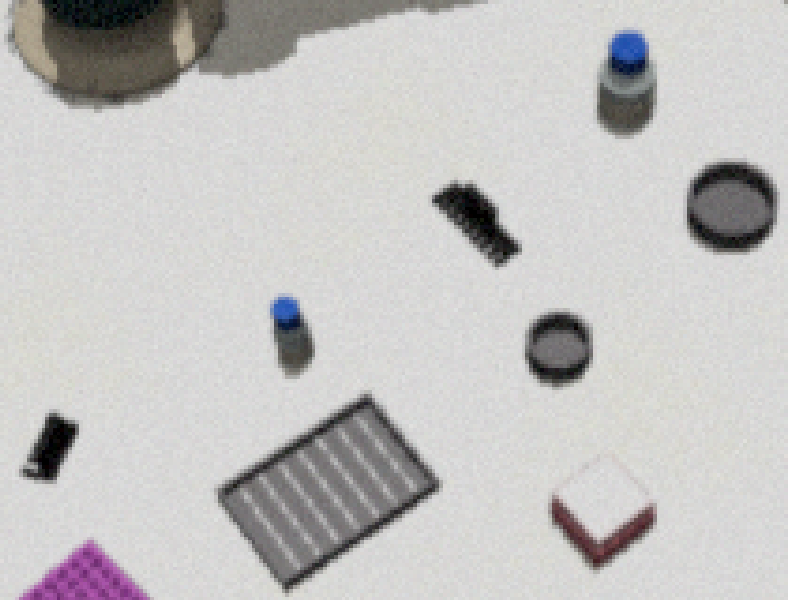

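```bash
cat > m.py <<'E'
from h import *
def blob(img,mask,box):
    x0,y0,x1,y1=box; m=np.zeros_like(mask); m[y0:y1,x0:x1]=mask[y0:y1,x0:x1]
    n,l,st,c=cv2.connectedComponentsWithStats(m)
    k=1+np.argmax(st[1:,4]); return (l==k).astype(np.uint8),c[k],st[k]
def blue(img):
    b,g,r=[img[...,i].astype(int) for i in range(3)]
    return ((b-r)>35).astype(np.uint8)
E
python3 - <<'E'
from m import *
t=load('pics/top0.png');s=load('pics/scene0.png')
for nm,bt,bs in(('wide',(210,250,260,295),(315,110,350,145)),('narrow',(375,235,410,270),(230,185,255,215))):
    mt,ct,st=blob(t,blue(t),bt); ms,cs,ss=blob(s,blue(s),bs)
    print(nm,ct,st,cs,ss,tri(ct,cs))
    # top-face: upper part of cap in scene = topmost pixel row vs top view
# holders: upsampled gray
def dark(n,img,box,thr,f=4):
    x0,y0,x1,y1=box; g=cv2.GaussianBlur(cv2.cvtColor(img,cv2.COLOR_BGR2GRAY),(0,0),.7)[y0:y1,x0:x1]
    bg=np.percentile(g,90); g=cv2.resize(g,None,fx=f,fy=f,interpolation=cv2.INTER_CUBIC)
    m=(g<bg*thr).astype(np.uint8)
    cs,_=cv2.findContours(m,cv2.RETR_EXTERNAL,cv2.CHAIN_APPROX_NONE)
    c=max(cs,key=cv2.contourArea).reshape(-1,2)
    return (c+.5)/f-.5+[x0,y0]
for nm,b,b2 in(('wh',(212,185,262,238),(340,150,382,190)),('nh',(298,180,340,222),(298,192,330,222))):
  for n,i,bb in(('top',t,b),('scene',s,b2)):
    c=dark(n,i,bb,.8); e=cv2.fitEllipse(c.astype(np.float32)); 
    for z in (0,30):
        w=plane(n,c,z)[:,:2]; (cx,cy),r=cv2.minEnclosingCircle(w.astype(np.float32)); print(nm,n,z,(w.min(0)+w.max(0))/2,w.max(0)-w.min(0),2*r)
for nm,n,i,b,z in(('tray','top',t,(372,172,445,232),18),('tray','scene',s,(215,212,290,278),18),('long','top',t,(298,232,325,290),8),('short','top',t,(455,250,492,285),6),('long','scene',s,(275,158,310,190),0),('short','scene',s,(165,222,192,248),0)):
    for th in(.7,.8):
        w=plane(n,dark(n,i,b,th),z)[:,:2]; print(nm,n,th,cv2.minAreaRect(w.astype(np.float32)))
E
```

```text
wide [228.61935484 272.38709677] [222 266  14  14 155] [332.07462687 127.3880597 ] [328 124  10   8  67] (array([415.19186339, 339.1559039 ,  91.82535808]), np.float64(0.8507164083572182))
narrow [393.06557377 253.29508197] [389 249   9   9  61] [240.36842105 196.92105263] [237 194   7   7  38] (array([451.93958071, -76.59174252,  76.01485926]), np.float64(0.7848756579713886))
wh top 0 [578.28909105 341.10424935] [89.61161928 94.88646656] 95.8105697631836
wh top 30 [575.73167705 334.66346486] [87.29721361 92.43582704] 93.33609008789062
wh scene 0 [569.98631289 344.73884095] [104.56167568 108.1763046 ] 114.55585479736328
wh scene 30 [584.5634693  328.94357552] [102.24097371 105.77537748] 112.01334381103516
nh top 0 [602.17530294 111.75745912] [62.98435407 63.89304555] 64.78491973876953
nh top 30 [599.00097805 111.24003049] [61.35765268 62.24287532] 63.1116943359375
nh scene 0 [594.39809813 116.70346353] [77.08682601 74.99031386] 83.6187973022461
nh scene 30 [608.43344534 105.96934643] [75.37591666 73.3259357 ] 81.76294708251953
tray top 0.7 ((587.6293334960938, -129.92364501953125), (
[... 637 characters left out ...]
t top 0.7 ((403.7354736328125, -302.50323486328125), (30.09745979309082, 59.33921432495117), 37.156211853027344)
short top 0.8 ((403.4442443847656, -302.67230224609375), (33.22494888305664, 62.264373779296875), 37.284149169921875)
long scene 0.7 ((436.1340026855469, 143.4306182861328), (106.27462005615234, 44.439815521240234), 2.2916452884674072)
long scene 0.8 ((435.820068359375, 143.43231201171875), (109.15937042236328, 47.18743896484375), 2.3274667263031006)
short scene 0.7 ((401.3048095703125, -302.06744384765625), (34.34260177612305, 67.34954833984375), 37.89836120605469)
short scene 0.8 ((401.0474548339844, -301.82440185546875), (36.53902816772461, 70.15203094482422), 37.9932746887207)
```

```bash
python3 - <<'E'
from m import *
from scipy.optimize import least_squares
t=load('pics/top0.png');s=load('pics/scene0.png')
def dark(img,box,thr=.75,f=4):
    x0,y0,x1,y1=box; g=cv2.GaussianBlur(cv2.cvtColor(img,cv2.COLOR_BGR2GRAY),(0,0),.6)[y0:y1,x0:x1]
    bg=np.percentile(g,90); g=cv2.resize(g,None,fx=f,fy=f,interpolation=cv2.INTER_CUBIC)
    m=(g<bg*thr).astype(np.uint8)
    cs,_=cv2.findContours(m,cv2.RETR_EXTERNAL,cv2.CHAIN_APPROX_NONE)
    c=max(cs,key=cv2.contourArea).reshape(-1,2); return (c+.5)/f-.5+[x0,y0]
for nm,b,b2,r0 in(('wh',(212,185,262,238),(340,150,382,190),43),('nh',(298,180,340,222),(298,192,330,222),30)):
  out={}
  for n,i,bb in(('top',t,b),('scene',s,b2)):
    c=dark(i,bb); cam=cal(n)[2][:2]; 
    for z in (0,10,20,30,40):
        w=plane(n,c,z)[:,:2]; m=w.mean(0); 
        d=(m-cam)/np.linalg.norm(m-cam)
        k=(w-m)@d>10   # far arc: rim silhouette
        if n=='top': k=(w-m)[:,1]<15  # away from shadow
        f=least_squares(lambda p:np.hypot(*(w[k]-p).T)-r0-1,m,loss='soft_l1'); out[n,z]=f.x
  for z in(0,10,20,30,40): print(nm,z,out['top',z].round(1),out['scene',z].round(1),np.linalg.norm(out['top',z]-out['scene',z]).round(1))
ct=dark(t,(372,172,445,232));cs=dark(s,(215,212,290,278))
def corners(c): return cv2.boxPoints(cv2.minAreaRect(cv2.convexHull(c.astype(np.float32))))
q=[]
for c in(ct,cs):
    h=cv2.convexHull(c.astype(np.float32)); e=1
    while True:
        a=cv2.approxPolyDP(h,e,True).reshape(-1,2)
        if len(a)<=4:break
        e+=.2
    q.append(a); print(a)
K=np.hstack
cv2.imwrite('pics/combs.png',cv2.resize(K([cv2.convertScaleAbs(s[155:195,270:312],alpha=3),cv2.convertScaleAbs(s[215:255,158:200],alpha=3)]),None,fx=9,fy=9,interpolation=cv2.INTER_CUBIC))
E
```

```text
wh 0 [578.5 338.5] [562.9 353.1] 21.3
wh 10 [577.7 336.8] [568.1 347.5] 14.3
wh 20 [576.9 335.1] [573.3 341.8] 7.6
wh 30 [576.1 333.5] [578.4 336.2] 3.6
wh 40 [575.2 331.8] [583.6 330.6] 8.5
nh 0 [602.1 112.7] [587.8 122.2] 17.2
nh 10 [601.  112.8] [592.7 118.4] 10.0
nh 20 [600.  112.9] [597.7 114.6] 2.9
nh 30 [598.9 113. ] [602.6 110.8] 4.3
nh 40 [597.9 113.2] [607.6 107. ] 11.5
[[435.875 182.375]
 [436.875 220.875]
 [378.625 221.375]
 [378.125 183.125]]
[[262.375 219.375]
 [281.875 244.375]
 [240.625 272.375]
 [222.375 244.875]]
```

View pics/combs.png

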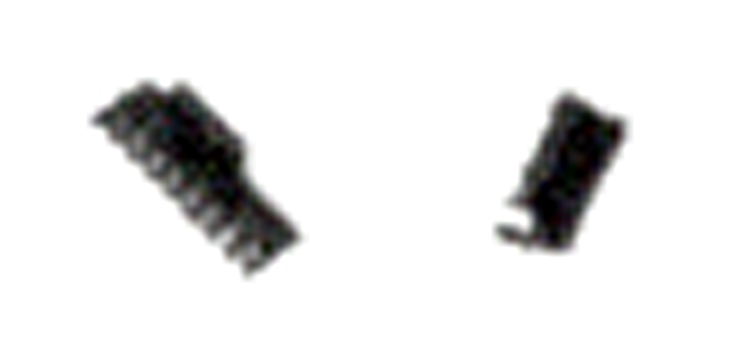

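```bash
python3 - <<'E'
from m import *
print('fin long @40',plane('scene',[(290.6,164.4),(297,170.9)],40).round(1), plane('scene',[(290.6,164.4),(297,170.9)],8).round(1))
print('fin short cand',plane('scene',[(158+568/9-41.5,215+92/9),(158+625/9-41.5,215+122/9)],40).round(1))
tp=[(435.9,182.4),(436.9,220.9),(378.6,221.4),(378.1,183.1)];sc=[(262.4,219.4),(281.9,244.4),(240.6,272.4),(222.4,244.9)]
print(plane('top',tp,18).round(0),plane('scene',sc,18).round(0))
for i,j in((1,3),(2,0),(3,1)): print(tri(tp[i],sc[j]))
E
```

```text
fin long @40 [[424.3 145.6  40. ]
 [460.6 146.9  40. ]] [[404.7 158.1   8. ]
 [441.9 159.4   8. ]]
fin short cand [[ 400.2 -285.1   40. ]
 [ 423.7 -274.8   40. ]]
[[ 638. -210.   18.]
 [ 534. -207.   18.]
 [ 537.  -50.   18.]
 [ 641.  -53.   18.]] [[ 536.  -54.   18.]
 [ 651.  -56.   18.]
 [ 651. -215.   18.]
 [ 535. -209.   18.]]
(array([ 533.65296539, -208.49387625,   14.98118317]), np.float64(1.1577804315272027))
(array([536.13737671, -51.59731664,  16.47558296]), np.float64(3.753680969695379))
(array([643.69813541, -53.32952581,   3.05664127]), np.float64(2.749585280239017))
```

```bash
cat >> h.py <<'E'
def to(*targets,yaw=None):
    s=env.read_state(); q=s['orientation']; Rm=R.from_quat([q[1],q[2],q[3],q[0]])
    x=Rm.as_matrix()[:,0]
    print('pos',s['tool_pos'].round(1),'yaw',np.degrees(np.arctan2(x[1],x[0])).round(2),'tilt',np.degrees(np.arccos(-Rm.as_matrix()[2,2])).round(2),'w',s['width'].round(3),'F',s['ft_force'].round(1),'t',round(s['clock'],2))
    for T in targets:
        d=Rm.inv().apply(np.array(T[:3])-s['tool_pos'])/30
        o=[]
        if len(T)>3:
            c,sn=np.cos(np.radians(T[3])),np.sin(np.radians(T[3]))
            g=R.from_matrix(np.array([[c,sn,0],[sn,-c,0],[0,0,-1]]))
            o=np.degrees((Rm.inv()*g).as_rotvec())/5
        print(T,d.round(2),np.round(o,2))
E
python3 - <<'E'
from h import *
to((415.5,338.5,160,74),(415.5,338.5,31,74))
E
```

```text
Traceback (most recent call last):
  File "h.py", line 22, in to
    print('pos',s['tool_pos'].round(1),'yaw',np.degrees(np.arctan2(x[1],x[0])).round(2),'tilt',np.degrees(np.arccos(-Rm.as_matrix()[2,2])).round(2),'w',s['width'].round(3),'F',s['ft_force'].round(1),'t',round(s['clock'],2))
                                                                                                                                                        ^^^^^^^^^^^^^^^^
AttributeError: 'float' object has no attribute 'round'
```

```bash
sed -i "s/s\['width'\].round(3)/round(float(s['width']),3)/" h.py
python3 - <<'E'
from h import *
to((415.5,338.5,160,74),(415.5,338.5,31,74))
E
```

```text
pos [158.6 552.2 230.5] yaw 73.97 tilt 0.1 w 1.001 F [0.6 1.  0.3] t 0.1
(415.5, 338.5, 160, 74) [-4.48 10.2   2.36] [-0.    0.02 -0.01]
(415.5, 338.5, 31, 74) [-4.47 10.2   6.66] [-0.    0.02 -0.01]
```

Request:
send_rows(
  deltas=[
    [-0.45,1.0,0.2,0,0,0,100],
    [-0.9,2.0,0.5,0,0,0,100],
    [-1.4,3.2,0.8,0,0,0,100],
    [-1.9,4.4,1.0,0,0,0,100],
    [-2.5,5.6,1.3,0,0,0,100],
    [-3.0,6.8,1.6,0,0,0,100],
    [-3.5,8.0,1.9,0,0,0,100],
    [-4.0,9.2,2.1,0,0,0,100],
    [-4.3,9.8,2.3,0,0,0,100],
    [-4.48,10.2,2.36,0,0,0,100],
  ],
)

```text
clock: 0.93
tool_pos: [417.1, 336.6, 159.1]
orientation: [0.0, 0.8, 0.6, -0.001]
ft_force: [0.3, 0.6, 0.7]
width: 1.0
```

Request:
send_rows(
  deltas=[
    [0,0,0,0,0,0,100],
    [0,0,0,0,0,0,100],
  ],
)

```text
clock: 1.1
tool_pos: [415.4, 339.2, 160.4]
orientation: [-0.001, 0.799, 0.601, -0.0]
ft_force: [0.2, 0.6, 0.5]
width: 1.003
```

```bash
python3 - <<'E'
from h import *
to((415.5,338.5,31,74))
a=env.camera('scene');b=env.camera('top')
f=lambda i,x,y:cv2.resize(cv2.convertScaleAbs(i[y-50:y+50,x-60:x+60,::-1],alpha=1.8),None,fx=3.3,fy=3.3,interpolation=cv2.INTER_CUBIC)
cv2.imwrite('pics/a1.png',np.hstack([f(a,332,125),f(b,228,265)]))
E
```

```text
pos [415.4 339.2 160.4] yaw 73.9 tilt 0.08 w 1.003 F [0.2 0.6 0.5] t 1.1
(415.5, 338.5, 31, 74) [-0.02  0.01  4.31] [-0.02 -0.   -0.02]
```

View pics/a1.png

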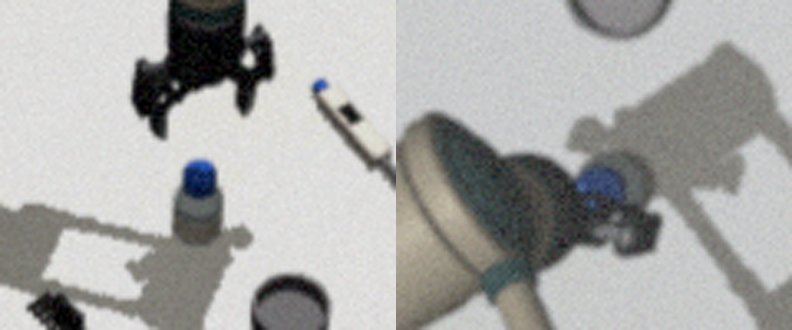

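In the scene view (left) the open fingertips at crop (160,130) and (245,110) straddle the cap at (200,180). The alignment is good, so I'll descend.

Request:
send_rows(
  deltas=[
    [0,0,0.5,0,0,0,100],
    [0,0,1.1,0,0,0,100],
    [0,0,1.7,0,0,0,100],
    [0,0,2.3,0,0,0,100],
    [0,0,2.9,0,0,0,100],
    [0,0,3.5,0,0,0,100],
    [0,0,4.0,0,0,0,100],
    [0,0,4.3,0,0,0,100],
    [0,0,4.3,0,0,0,100],
    [0,0,4.3,0,0,0,100],
  ],
)

```text
clock: 2.03
tool_pos: [415.2, 339.8, 31.7]
orientation: [-0.0, 0.798, 0.602, 0.0]
ft_force: [-0.3, -0.7, 0.4]
width: 0.994
```

Request:
send_rows(
  deltas=[
    [0,0,0,0,0,0,85],
    [0,0,0,0,0,0,75],
    [0,0,0,0,0,0,70],
    [0,0,0,0,0,0,65],
    [0,0,0,0,0,0,60],
    [0,0,0,0,0,0,55],
    [0,0,0,0,0,0,50],
    [0,0,0,0,0,0,45],
    [0,0,0,0,0,0,45],
    [0,0,0,0,0,0,45],
  ],
  newtons=30,
)

```text
clock: 2.87
tool_pos: [416.4, 339.6, 32.7]
orientation: [-0.0, 0.799, 0.601, 0.001]
ft_force: [-1.0, 0.1, 5.7]
width: 0.64
```

```bash
python3 - <<'E'
from h import *
to((415.5,338.5,31,74))
a=env.camera('scene')
f=lambda i,x,y:cv2.resize(cv2.convertScaleAbs(i[y-50:y+50,x-60:x+60,::-1],alpha=2.2),None,fx=4,fy=4,interpolation=cv2.INTER_CUBIC)
cv2.imwrite('pics/a2.png',f(a,332,125))
E
```

```text
pos [416.4 339.6  32.7] yaw 73.95 tilt 0.13 w 0.64 F [-1.   0.1  5.7] t 2.87
(415.5, 338.5, 31, 74) [-0.04 -0.02  0.06] [ 0.01 -0.02 -0.01]
```

View pics/a2.png

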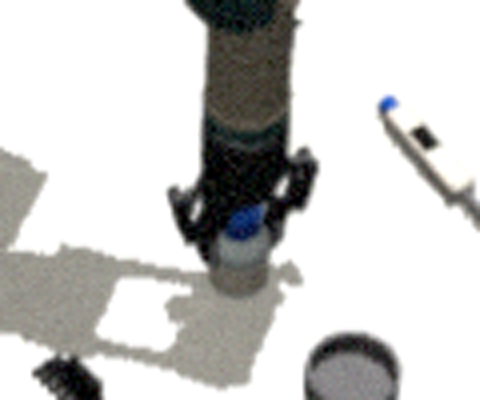

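The fingers stopped at 0.64 (about 55 mm) on the 56 mm body. Lifting now.

Request:
send_rows(
  deltas=[
    [0,0,0,0,0,0,45],
    [0,0,-0.1,0,0,0,45],
    [0,0,-0.3,0,0,0,45],
    [0,0,-0.6,0,0,0,45],
    [0,0,-0.9,0,0,0,45],
    [0,0,-1.3,0,0,0,45],
    [0,0,-1.6,0,0,0,45],
    [0,0,-1.8,0,0,0,45],
    [0,0,-1.9,0,0,0,45],
    [0,0,-1.9,0,0,0,45],
  ],
  newtons=45,
)

```text
clock: 3.75
tool_pos: [416.2, 339.3, 89.5]
orientation: [0.0, 0.799, 0.602, 0.001]
ft_force: [0.1, 0.4, -2.7]
width: 0.624
```

```bash
python3 - <<'E'
from h import *
to((577,335,90,74),(577,335,39,74))
E
```

```text
pos [416.2 339.3  89.5] yaw 73.97 tilt 0.1 w 0.624 F [ 0.1  0.4 -2.7] t 3.75
(577, 335, 90, 74) [ 1.34  5.19 -0.01] [ 0.01 -0.02 -0.01]
(577, 335, 39, 74) [1.34 5.19 1.69] [ 0.01 -0.02 -0.01]
```

Request:
send_rows(
  deltas=[
    [0.1,0.3,0,0,0,0,45],
    [0.25,0.9,0,0,0,0,45],
    [0.4,1.6,0,0,0,0,45],
    [0.6,2.3,0,0,0,0,45],
    [0.78,3.0,0,0,0,0,45],
    [0.96,3.7,0,0,0,0,45],
    [1.12,4.3,0,0,0,0,45],
    [1.25,4.8,0,0,0,0,45],
    [1.32,5.1,0,0,0,0,45],
    [1.34,5.19,0,0,0,0,45],
  ],
)

```text
clock: 4.58
tool_pos: [578.5, 334.2, 87.4]
orientation: [0.0, 0.799, 0.601, -0.0]
ft_force: [0.1, -0.4, -1.6]
width: 0.629
```

Request:
send_rows(
  deltas=[
    [0,0,0,0,0,0,45],
    [0,0,0,0,0,0,45],
    [0,0,0,0,0,0,45],
  ],
)

```text
clock: 4.83
tool_pos: [575.3, 334.6, 88.3]
orientation: [-0.0, 0.799, 0.602, -0.001]
ft_force: [-0.9, 0.8, -2.1]
width: 0.633
```

```bash
python3 - <<'E'
from h import *
to((577,335,38.5,74))
a=env.camera('scene');b=env.camera('top')
f=lambda i,x,y:cv2.resize(cv2.convertScaleAbs(i[y-50:y+50,x-60:x+60,::-1],alpha=2.2),None,fx=3.3,fy=3.3,interpolation=cv2.INTER_CUBIC)
cv2.imwrite('pics/a3.png',np.hstack([f(a,360,155),f(b,236,211)]))
E
```

```text
pos [575.3 334.6  88.3] yaw 74.0 tilt 0.09 w 0.633 F [-0.9  0.8 -2.1] t 4.83
(577, 335, 38.5, 74) [0.03 0.05 1.66] [-0.02  0.01 -0.  ]
```

View pics/a3.png

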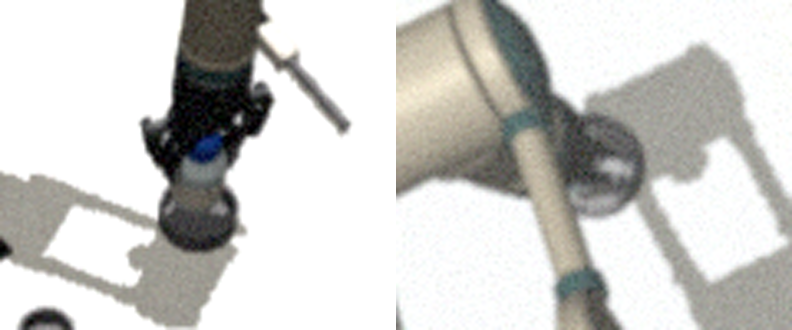

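The bottle hangs over the wide holder (scene crop: cap (205,148), holder centre (198,215)). Lowering.

Request:
send_rows(
  deltas=[
    [0,0.03,0.2,0,0,0,45],
    [0,0.04,0.5,0,0,0,45],
    [0,0.04,0.8,0,0,0,45],
    [0,0.04,1.1,0,0,0,45],
    [0,0.04,1.3,0,0,0,45],
    [0,0.04,1.45,0,0,0,45],
    [0,0.04,1.5,0,0,0,45],
    [0,0.04,1.5,0,0,0,45],
    [0,0.04,1.5,0,0,0,45],
  ],
)

```text
clock: 5.68
tool_pos: [577.9, 334.4, 43.6]
orientation: [0.0, 0.799, 0.602, 0.0]
ft_force: [0.0, -0.5, -2.7]
width: 0.627
```

```bash
python3 - <<'E'
from h import *
to((577,335,38,74))
E
```

```text
pos [577.9 334.4  43.6] yaw 73.97 tilt 0.02 w 0.627 F [ 0.  -0.5 -2.7] t 5.68
(577, 335, 38, 74) [ 0.01 -0.04  0.19] [ 0.   -0.   -0.01]
```

Request:
send_rows(
  deltas=[
    [0,0,0.05,0,0,0,45],
    [0,0,0.1,0,0,0,45],
    [0,0,0.14,0,0,0,45],
    [0,0,0.17,0,0,0,45],
    [0,0,0.17,0,0,0,45],
  ],
)

```text
clock: 6.1
tool_pos: [577.6, 334.3, 38.3]
orientation: [-0.0, 0.799, 0.602, -0.0]
ft_force: [0.0, -0.3, -2.5]
width: 0.629
```

Request:
send_rows(
  deltas=[
    [0,0,0.02,0,0,0,45],
    [0,0,0.02,0,0,0,45],
  ],
)

```text
clock: 6.27
tool_pos: [577.8, 334.4, 38.0]
orientation: [-0.0, 0.799, 0.602, 0.0]
ft_force: [0.2, -0.4, -2.0]
width: 0.629
```

Request:
send_rows(
  deltas=[
    [0,0,0.03,0,0,0,45],
    [0,0,0.05,0,0,0,45],
    [0,0,0.05,0,0,0,45],
  ],
)

```text
clock: 6.52
tool_pos: [577.8, 334.3, 37.9]
orientation: [0.0, 0.799, 0.602, 0.0]
ft_force: [-2.0, -1.0, 5.9]
width: 0.63
```

The upward force shows it is on the floor. Releasing gently.

Request:
send_rows(
  deltas=[
    [0,0,0,0,0,0,66],
    [0,0,0,0,0,0,70],
    [0,0,0,0,0,0,75],
    [0,0,0,0,0,0,85],
    [0,0,0,0,0,0,95],
    [0,0,0,0,0,0,100],
    [0,0,0,0,0,0,100],
    [0,0,0,0,0,0,100],
  ],
)

```text
clock: 7.18
tool_pos: [577.7, 334.3, 36.2]
orientation: [-0.0, 0.799, 0.602, -0.0]
ft_force: [0.4, -0.5, 0.0]
width: 1.0
```

Request:
send_rows(
  deltas=[
    [0,0,-0.3,0,0,0,100],
    [0,0,-0.8,0,0,0,100],
    [0,0,-1.4,0,0,0,100],
    [0,0,-2.0,0,0,0,100],
    [0,0,-2.7,0,0,0,100],
    [0,0,-3.4,0,0,0,100],
    [0,0,-4.0,0,0,0,100],
    [0,0,-4.4,0,0,0,100],
    [0,0,-4.4,0,0,0,100],
  ],
)

```text
clock: 7.93
tool_pos: [579.5, 335.2, 172.6]
orientation: [0.001, 0.799, 0.602, 0.004]
ft_force: [0.6, 0.2, 0.3]
width: 1.002
```

```bash
python3 - <<'E'
from h import *
to((452,-76.5,160,74))
a=env.camera('scene');b=env.camera('top')
f=lambda i,x,y:cv2.resize(cv2.convertScaleAbs(i[y-50:y+50,x-60:x+60,::-1],alpha=2.2),None,fx=3.3,fy=3.3,interpolation=cv2.INTER_CUBIC)
cv2.imwrite('pics/a4.png',np.hstack([f(a,360,155),f(b,236,211)]))
E
```

```text
pos [579.5 335.2 172.6] yaw 73.98 tilt 0.42 w 1.002 F [0.6 0.2 0.3] t 7.93
(452, -76.5, 160, 74) [-14.36  -0.3    0.35] [ 0.06 -0.06 -0.01]
```

View pics/a4.png

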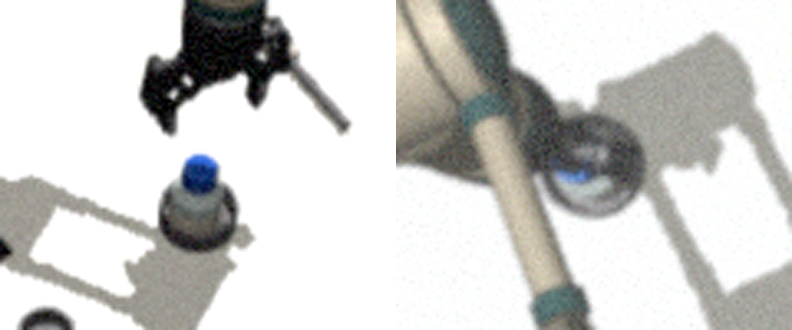

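The wide bottle stands upright inside the wide holder (scene crop (200,205)). Next is the narrow bottle.

Request:
send_rows(
  deltas=[
    [-0.5,0,0,0,0,0,100],
    [-1.4,0,0,0,0,0,100],
    [-2.6,-0.1,0,0,0,0,100],
    [-3.8,-0.1,0,0,0,0,100],
    [-5.0,-0.1,0,0,0,0,100],
    [-6.2,-0.1,0,0,0,0,100],
    [-7.4,-0.15,0,0,0,0,100],
    [-8.6,-0.2,0,0,0,0,100],
    [-9.8,-0.2,0,0,0,0,100],
    [-11.0,-0.2,0,0,0,0,100],
  ],
)

```text
clock: 8.87
tool_pos: [478.9, 17.5, 167.1]
orientation: [-0.001, 0.799, 0.602, -0.001]
ft_force: [0.3, -0.4, 0.3]
width: 0.999
```

Request:
send_rows(
  deltas=[
    [-1.2,0,0.1,0,0,0,100],
    [-2.2,0,0.2,0,0,0,100],
    [-3.0,-0.1,0.3,0,0,0,100],
    [-3.3,-0.1,0.35,0,0,0,100],
    [-3.36,-0.1,0.35,0,0,0,100],
    [-3.36,-0.1,0.35,0,0,0,100],
    [-3.36,-0.1,0.35,0,0,0,100],
  ],
)

```text
clock: 9.45
tool_pos: [450.4, -76.4, 157.5]
orientation: [-0.0, 0.799, 0.602, 0.0]
ft_force: [-0.7, 0.1, -0.0]
width: 1.001
```

```bash
python3 - <<'E'
from h import *
to((452,-76.5,160,74),(452,-76.5,28,74))
a=env.camera('scene');b=env.camera('top')
f=lambda i,x,y:cv2.resize(cv2.convertScaleAbs(i[y-50:y+50,x-60:x+60,::-1],alpha=1.8),None,fx=3.3,fy=3.3,interpolation=cv2.INTER_CUBIC)
cv2.imwrite('pics/a5.png',np.hstack([f(a,245,190),f(b,392,253)]))
E
```

```text
pos [450.4 -76.4 157.5] yaw 73.99 tilt 0.06 w 1.001 F [-0.7  0.1 -0. ] t 9.45
(452, -76.5, 160, 74) [ 0.01  0.05 -0.08] [-0.01 -0.01 -0.  ]
(452, -76.5, 28, 74) [0.01 0.06 4.32] [-0.01 -0.01 -0.  ]
```

View pics/a5.png

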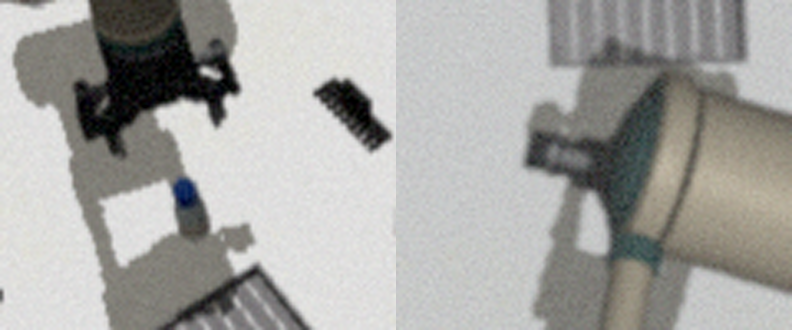

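Request:
send_rows(
  deltas=[
    [0,0.05,0.5,0,0,0,100],
    [0,0.05,1.1,0,0,0,100],
    [0,0.05,1.7,0,0,0,100],
    [0,0.05,2.3,0,0,0,100],
    [0,0.05,2.9,0,0,0,90],
    [0,0.05,3.5,0,0,0,80],
    [0,0.05,4.0,0,0,0,70],
    [0,0.05,4.3,0,0,0,60],
    [0,0.05,4.3,0,0,0,55],
    [0,0.05,4.3,0,0,0,55],
  ],
  newtons=20,
)

```text
clock: 10.38
tool_pos: [451.8, -77.1, 28.7]
orientation: [-0.0, 0.798, 0.602, -0.0]
ft_force: [1.2, 0.1, -0.1]
width: 0.551
```

```bash
python3 - <<'E'
from h import *
to((452,-76.5,28,74))
a=env.camera('scene')
f=lambda i,x,y:cv2.resize(cv2.convertScaleAbs(i[y-40:y+40,x-40:x+40,::-1],alpha=2.2),None,fx=7,fy=7,interpolation=cv2.INTER_CUBIC)
cv2.imwrite('pics/a6.png',f(a,241,200))
E
```

```text
pos [451.8 -77.1  28.7] yaw 74.03 tilt 0.03 w 0.551 F [ 1.2  0.1 -0.1] t 10.38
(452, -76.5, 28, 74) [0.02 0.   0.02] [-0.01 -0.    0.01]
```

View pics/a6.png

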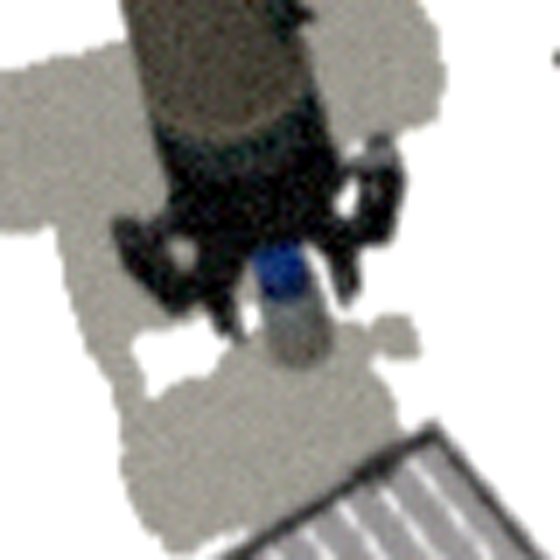

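Finger tips at crop (240,335) and (338,300), with the bottle axis at (293,316) against a midpoint of (289,318). I'll shift about 2 mm along the jaw, then close gently.

Request:
send_rows(
  deltas=[
    [0.03,0,0,0,0,0,55],
    [0.07,0,0,0,0,0,50],
    [0.07,0,0,0,0,0,47],
    [0.07,0,0,0,0,0,44],
    [0.07,0,0,0,0,0,42],
    [0.07,0,0,0,0,0,40],
    [0.07,0,0,0,0,0,38],
    [0.07,0,0,0,0,0,36],
    [0.07,0,0,0,0,0,33],
    [0.07,0,0,0,0,0,30],
  ],
  newtons=20,
)

```text
clock: 11.27
tool_pos: [452.1, -75.7, 29.0]
orientation: [0.0, 0.799, 0.602, 0.0]
ft_force: [-0.5, 0.5, 4.0]
width: 0.361
```

Request:
send_rows(
  deltas=[
    [0,0,0,0,0,0,25],
    [0,0,0,0,0,0,20],
    [0,0,0,0,0,0,20],
  ],
  newtons=30,
)

```text
clock: 11.52
tool_pos: [452.2, -75.7, 29.0]
orientation: [0.0, 0.799, 0.602, 0.0]
ft_force: [-1.4, 1.0, 5.8]
width: 0.353
```

```bash
python3 - <<'E'
from h import *
to()
a=env.camera('scene')
f=lambda i,x,y:cv2.resize(cv2.convertScaleAbs(i[y-40:y+40,x-40:x+40,::-1],alpha=2.2),None,fx=7,fy=7,interpolation=cv2.INTER_CUBIC)
cv2.imwrite('pics/a7.png',f(a,241,200))
E
```

```text
pos [452.2 -75.7  29. ] yaw 73.97 tilt 0.01 w 0.353 F [-1.4  1.   5.8] t 11.52
```

View pics/a7.png

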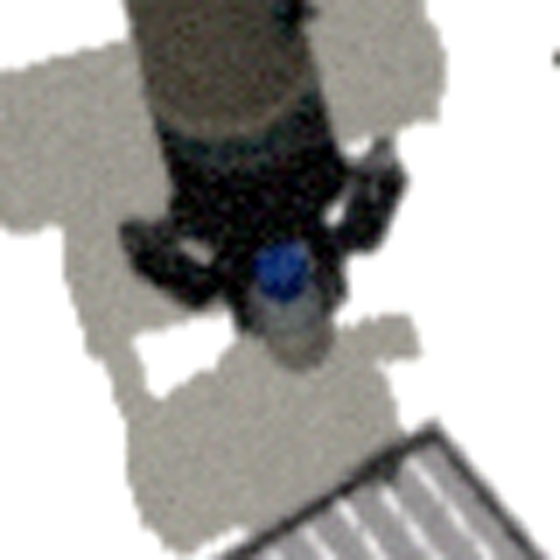

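Request:
send_rows(
  deltas=[
    [0,0,-0.1,0,0,0,20],
    [0,0,-0.3,0,0,0,20],
    [0,0,-0.6,0,0,0,20],
    [0,0,-1.0,0,0,0,20],
    [0,0,-1.4,0,0,0,20],
    [0,0,-1.8,0,0,0,20],
    [0,0,-2.1,0,0,0,20],
    [0,0,-2.2,0,0,0,20],
    [0,0,-2.2,0,0,0,20],
  ],
)

```text
clock: 12.32
tool_pos: [452.8, -75.8, 95.8]
orientation: [0.001, 0.799, 0.602, 0.001]
ft_force: [-0.3, 0.1, -0.3]
width: 0.357
```

```bash
python3 - <<'E'
from h import *
to((600,112,95,74))
E
```

```text
pos [452.8 -75.8  95.8] yaw 73.97 tilt 0.14 w 0.357 F [-0.3  0.1 -0.3] t 12.32
(600, 112, 95, 74) [7.37 2.99 0.03] [ 0.03 -0.   -0.01]
```

Request:
send_rows(
  deltas=[
    [0.3,0.1,0,0,0,0,20],
    [1.0,0.4,0,0,0,0,20],
    [1.9,0.8,0,0,0,0,20],
    [2.9,1.2,0,0,0,0,20],
    [3.9,1.6,0,0,0,0,20],
    [4.9,2.0,0,0,0,0,20],
    [5.8,2.35,0,0,0,0,20],
    [6.6,2.7,0,0,0,0,20],
    [7.1,2.9,0,0,0,0,20],
    [7.37,2.99,0,0,0,0,20],
  ],
)

```text
clock: 13.15
tool_pos: [600.5, 114.7, 93.5]
orientation: [-0.001, 0.798, 0.602, 0.0]
ft_force: [-0.4, -0.4, -0.2]
width: 0.361
```

Request:
send_rows(
  deltas=[
    [0,0,0,0,0,0,20],
    [0,0,0,0,0,0,20],
    [0,0,0,0,0,0,20],
  ],
)

```text
clock: 13.4
tool_pos: [598.1, 111.4, 94.3]
orientation: [-0.0, 0.799, 0.601, -0.001]
ft_force: [-0.2, -0.1, -0.3]
width: 0.357
```

```bash
python3 - <<'E'
from h import *
to((600,112,38,74))
a=env.camera('scene');b=env.camera('top')
f=lambda i,x,y:cv2.resize(cv2.convertScaleAbs(i[y-40:y+40,x-40:x+40,::-1],alpha=2.2),None,fx=4.9,fy=4.9,interpolation=cv2.INTER_CUBIC)
cv2.imwrite('pics/a8.png',np.hstack([f(a,314,190),f(b,318,205)]))
E
```

```text
pos [598.1 111.4  94.3] yaw 73.95 tilt 0.12 w 0.357 F [-0.2 -0.1 -0.3] t 13.4
(600, 112, 38, 74) [0.04 0.06 1.88] [-0.02  0.01 -0.01]
```

View pics/a8.png

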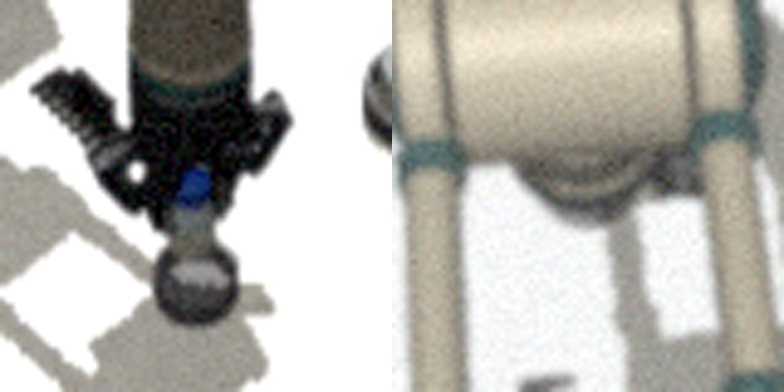

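The narrow bottle is plumb over its holder (scene crop: base (192,250), holder centre (195,285)). Lowering.

Request:
send_rows(
  deltas=[
    [0.02,0.03,0.2,0,0,0,20],
    [0.02,0.05,0.5,0,0,0,20],
    [0.02,0.05,0.8,0,0,0,20],
    [0.02,0.05,1.1,0,0,0,20],
    [0.02,0.05,1.4,0,0,0,20],
    [0.02,0.05,1.65,0,0,0,20],
    [0.02,0.05,1.8,0,0,0,20],
    [0.02,0.05,1.85,0,0,0,20],
    [0.02,0.05,1.85,0,0,0,20],
  ],
)

```text
clock: 14.25
tool_pos: [600.7, 112.3, 38.7]
orientation: [-0.0, 0.799, 0.602, -0.0]
ft_force: [-1.4, 0.2, -0.5]
width: 0.359
```

```bash
python3 - <<'E'
from h import *
to((600,112,34.5,74))
E
```

```text
pos [600.7 112.3  38.7] yaw 73.98 tilt 0.06 w 0.359 F [-1.4  0.2 -0.5] t 14.25
(600, 112, 34.5, 74) [-0.02 -0.02  0.14] [-0.01  0.   -0.  ]
```

Request:
send_rows(
  deltas=[
    [0,0,0.04,0,0,0,20],
    [0,0,0.08,0,0,0,20],
    [0,0,0.11,0,0,0,20],
    [0,0,0.13,0,0,0,20],
    [0,0,0.13,0,0,0,20],
  ],
)

```text
clock: 14.67
tool_pos: [601.0, 112.3, 35.5]
orientation: [0.0, 0.799, 0.602, 0.0]
ft_force: [-0.2, 0.8, -1.2]
width: 0.354
```

Request:
send_rows(
  deltas=[
    [0,0,0.03,0,0,0,20],
    [0,0,0.03,0,0,0,20],
    [0,0,0.03,0,0,0,20],
  ],
)

```text
clock: 14.92
tool_pos: [601.0, 112.2, 34.5]
orientation: [-0.0, 0.799, 0.602, 0.0]
ft_force: [0.1, 0.6, -0.4]
width: 0.357
```

Request:
send_rows(
  deltas=[
    [0,0,0.02,0,0,0,20],
    [0,0,0.04,0,0,0,20],
    [0,0,0.04,0,0,0,20],
  ],
)

```text
clock: 15.17
tool_pos: [601.1, 112.2, 34.1]
orientation: [0.0, 0.799, 0.602, 0.0]
ft_force: [-1.4, -1.5, 4.1]
width: 0.354
```

Floor contact. Releasing.

Request:
send_rows(
  deltas=[
    [0,0,0,0,0,0,38],
    [0,0,0,0,0,0,41],
    [0,0,0,0,0,0,45],
    [0,0,0,0,0,0,50],
    [0,0,0,0,0,0,60],
    [0,0,0,0,0,0,70],
    [0,0,0,0,0,0,80],
    [0,0,0,0,0,0,80],
  ],
)

```text
clock: 15.83
tool_pos: [601.0, 112.2, 33.2]
orientation: [-0.0, 0.799, 0.602, 0.0]
ft_force: [0.3, -0.5, 0.2]
width: 0.8
```

Request:
send_rows(
  deltas=[
    [0,0,-0.3,0,0,0,80],
    [0,0,-0.8,0,0,0,80],
    [0,0,-1.4,0,0,0,80],
    [0,0,-2.0,0,0,0,80],
    [0,0,-2.7,0,0,0,80],
    [0,0,-3.4,0,0,0,80],
    [0,0,-4.0,0,0,0,80],
    [0,0,-4.2,0,0,0,80],
    [0,0,-4.2,0,0,0,80],
  ],
)

```text
clock: 16.58
tool_pos: [602.2, 112.4, 161.8]
orientation: [0.001, 0.799, 0.602, 0.002]
ft_force: [-0.1, -0.2, 0.2]
width: 0.798
```

```bash
python3 - <<'E'
from h import *
to((439.5,143.5,160,92.5))
a=env.camera('scene');b=env.camera('top')
f=lambda i,x,y:cv2.resize(cv2.convertScaleAbs(i[y-40:y+40,x-40:x+40,::-1],alpha=2.2),None,fx=4.9,fy=4.9,interpolation=cv2.INTER_CUBIC)
cv2.imwrite('pics/a9.png',np.hstack([f(a,314,190),f(b,318,205)]))
E
```

```text
pos [602.2 112.4 161.8] yaw 73.97 tilt 0.27 w 0.798 F [-0.1 -0.2  0.2] t 16.58
(439.5, 143.5, 160, 92.5) [-0.5  -5.5   0.03] [ 0.05 -0.01 -3.71]
```

View pics/a9.png

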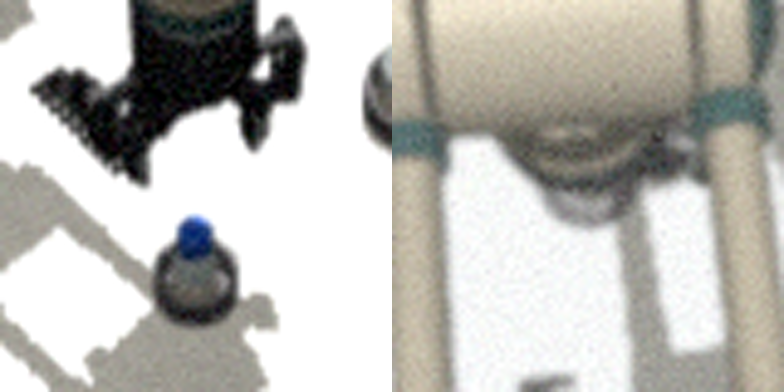

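The narrow bottle stands upright in its holder (scene crop cap (195,237)). Next is the long comb.

Request:
send_rows(
  deltas=[
    [0,-0.4,0,0,0,-0.3,80],
    [-0.1,-1.2,0,0,0,-0.8,80],
    [-0.2,-2.2,0,0,0,-1.6,70],
    [-0.3,-3.2,0,0,0,-2.4,60],
    [-0.4,-4.2,0,0,0,-3.0,55],
    [-0.45,-5.0,0,0,0,-3.5,50],
    [-0.5,-5.4,0,0,0,-3.7,50],
    [-0.5,-5.5,0,0,0,-3.71,50],
    [-0.5,-5.5,0,0,0,-3.71,50],
    [-0.5,-5.5,0,0,0,-3.71,50],
  ],
)

```text
clock: 17.52
tool_pos: [439.6, 143.4, 159.3]
orientation: [0.001, 0.691, 0.722, 0.001]
ft_force: [0.7, 1.3, -0.2]
width: 0.502
```

```bash
python3 - <<'E'
from h import *
to((439.5,143.5,70,92.5))
E
```

```text
pos [439.6 143.4 159.3] yaw 92.5 tilt 0.09 w 0.502 F [ 0.7  1.3 -0.2] t 17.52
(439.5, 143.5, 70, 92.5) [ 0.   -0.01  2.98] [0.02 0.   0.  ]
```

Request:
send_rows(
  deltas=[
    [0,0,0.5,0,0,0,50],
    [0,0,1.1,0,0,0,50],
    [0,0,1.8,0,0,0,50],
    [0,0,2.5,0,0,0,50],
    [0,0,3.0,0,0,0,50],
    [0,0,3.3,0,0,0,50],
    [0,0,3.4,0,0,0,50],
    [0,0,3.4,0,0,0,50],
  ],
)

```text
clock: 18.18
tool_pos: [439.0, 143.2, 56.7]
orientation: [-0.0, 0.692, 0.722, -0.0]
ft_force: [1.1, 0.6, 0.1]
width: 0.5
```

```bash
python3 - <<'E'
from h import *
to((439.5,143.5,15,92.5))
a=env.camera('scene')
f=lambda i,x,y:cv2.resize(cv2.convertScaleAbs(i[y-40:y+40,x-40:x+40,::-1],alpha=3),None,fx=7,fy=7,interpolation=cv2.INTER_CUBIC)
cv2.imwrite('pics/b1.png',f(a,291,165))
E
```

```text
pos [439.  143.2  56.7] yaw 92.49 tilt 0.05 w 0.5 F [1.1 0.6 0.1] t 18.18
(439.5, 143.5, 15, 92.5) [0.01 0.02 1.39] [-0.01  0.   -0.  ]
```

View pics/b1.png

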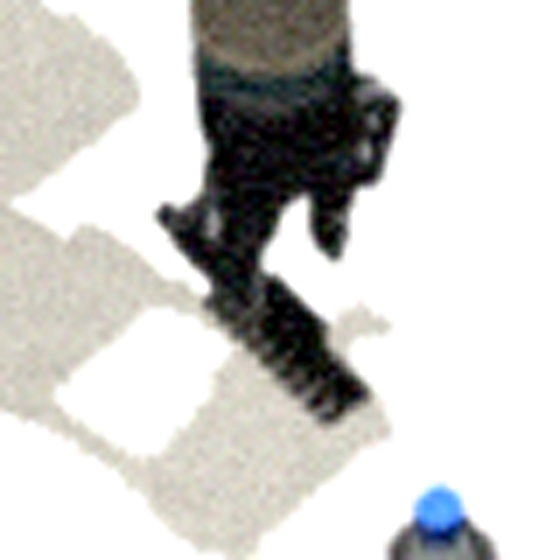

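The tips at crop (245,290) and (335,255) straddle the fin, whose top edge runs (272,280) to (325,325). Continuing down.

Request:
send_rows(
  deltas=[
    [0,0,0.3,0,0,0,50],
    [0,0,0.7,0,0,0,50],
    [0,0,1.1,0,0,0,50],
    [0,0,1.3,0,0,0,50],
    [0,0,1.38,0,0,0,45],
    [0,0,1.38,0,0,0,38],
    [0,0,1.38,0,0,0,30],
    [0,0,1.38,0,0,0,24],
    [0,0,1.38,0,0,0,18],
    [0,0,1.38,0,0,0,14],
  ],
  newtons=20,
)

```text
clock: 19.07
tool_pos: [438.7, 143.5, 16.4]
orientation: [0.0, 0.691, 0.722, 0.001]
ft_force: [-0.7, 0.6, 0.5]
width: 0.141
```

Request:
send_rows(
  deltas=[
    [0,0,0,0,0,0,8],
    [0,0,0,0,0,0,2],
    [0,0,0,0,0,0,0],
    [0,0,0,0,0,0,0],
  ],
  newtons=30,
)

```text
clock: 19.4
tool_pos: [438.7, 143.5, 16.4]
orientation: [0.0, 0.691, 0.722, 0.001]
ft_force: [-0.7, -0.1, 5.2]
width: 0.109
```

The fingers stopped at about 9.3 mm on the 10 mm fin. Lifting.

Request:
send_rows(
  deltas=[
    [0,0,-0.1,0,0,0,0],
    [0,0,-0.3,0,0,0,0],
    [0,0,-0.7,0,0,0,0],
    [0,0,-1.2,0,0,0,0],
    [0,0,-1.7,0,0,0,0],
    [0,0,-2.2,0,0,0,0],
    [0,0,-2.6,0,0,0,0],
    [0,0,-2.8,0,0,0,0],
    [0,0,-2.8,0,0,0,0],
  ],
  newtons=40,
)

```text
clock: 20.15
tool_pos: [439.0, 143.5, 101.2]
orientation: [0.001, 0.691, 0.722, 0.001]
ft_force: [-0.2, 0.3, -0.2]
width: 0.107
```

```bash
python3 - <<'E'
from h import *
to((566,-130,100,0))
a=env.camera('scene');b=env.camera('top')
f=lambda i,x,y:cv2.resize(cv2.convertScaleAbs(i[y-40:y+40,x-40:x+40,::-1],alpha=3),None,fx=4.9,fy=4.9,interpolation=cv2.INTER_CUBIC)
cv2.imwrite('pics/b2.png',np.hstack([f(a,291,165),f(b,311,255)]))
E
```

```text
pos [439.  143.5 101.2] yaw 92.52 tilt 0.16 w 0.107 F [-0.2  0.3 -0.2] t 20.15
(566, -130, 100, 0) [-9.29  3.83  0.05] [ 0.02 -0.03 18.5 ]
```

View pics/b2.png

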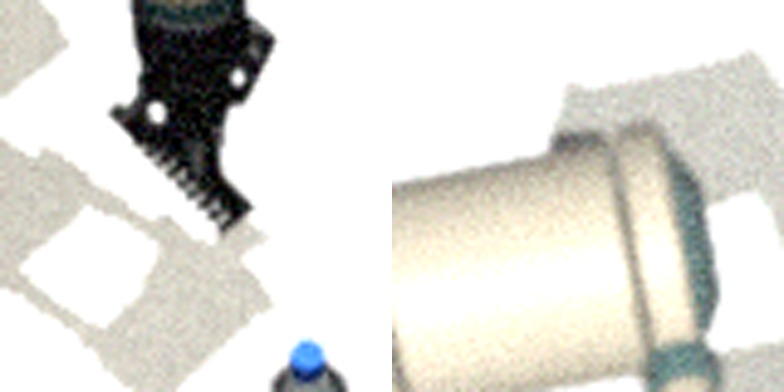

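Request:
send_rows(
  deltas=[
    [-0.2,0.1,0,0,0,0.5,0],
    [-0.7,0.3,0,0,0,1.5,0],
    [-1.4,0.6,0,0,0,2.7,0],
    [-2.1,0.9,0,0,0,3.9,0],
    [-2.8,1.2,0,0,0,5.1,0],
    [-3.5,1.5,0,0,0,6.3,0],
    [-4.2,1.8,0,0,0,7.5,0],
    [-4.9,2.1,0,0,0,8.7,0],
    [-5.6,2.4,0,0,0,9.9,0],
    [-6.2,2.6,0,0,0,11.0,0],
  ],
)

```text
clock: 21.08
tool_pos: [524.5, -40.4, 98.6]
orientation: [-0.0, 0.948, 0.319, -0.001]
ft_force: [0.1, 0.2, -1.4]
width: 0.109
```

```bash
python3 - <<'E'
from h import *
to((566,-130,100,0))
E
```

```text
pos [524.5 -40.4  98.6] yaw 37.2 tilt 0.1 w 0.109 F [ 0.1  0.2 -1.4] t 21.08
(566, -130, 100, 0) [-0.7   3.22 -0.05] [-0.01  0.02  7.44]
```

Request:
send_rows(
  deltas=[
    [-0.2,0.6,0,0,0,1.2,0],
    [-0.3,1.2,0,0,0,2.4,0],
    [-0.4,1.8,0,0,0,3.6,0],
    [-0.5,2.3,0,0,0,4.8,0],
    [-0.6,2.8,0,0,0,6.0,0],
    [-0.7,3.1,0,0,0,7.0,0],
    [-0.7,3.22,0,0,0,7.44,0],
    [-0.7,3.22,0,0,0,7.44,0],
    [-0.7,3.22,0,0,0,7.44,0],
    [-0.7,3.22,0,0,0,7.44,0],
  ],
)

```text
clock: 21.92
tool_pos: [565.7, -127.9, 99.0]
orientation: [-0.0, 1.0, 0.003, -0.001]
ft_force: [0.1, 0.3, -0.6]
width: 0.108
```

```bash
python3 - <<'E'
from h import *
to((566,-130,24,0))
a=env.camera('scene');b=env.camera('top')
f=lambda i,x,y:cv2.resize(cv2.convertScaleAbs(i[y-40:y+40,x-40:x+40,::-1],alpha=3),None,fx=4.9,fy=4.9,interpolation=cv2.INTER_CUBIC)
cv2.imwrite('pics/b3.png',np.hstack([f(a,250,235),f(b,407,202)]))
E
```

```text
pos [ 565.7 -127.9   99. ] yaw 0.38 tilt 0.13 w 0.108 F [ 0.1  0.3 -0.6] t 21.92
(566, -130, 24, 0) [0.01 0.07 2.5 ] [-0.01  0.02  0.08]
```

View pics/b3.png

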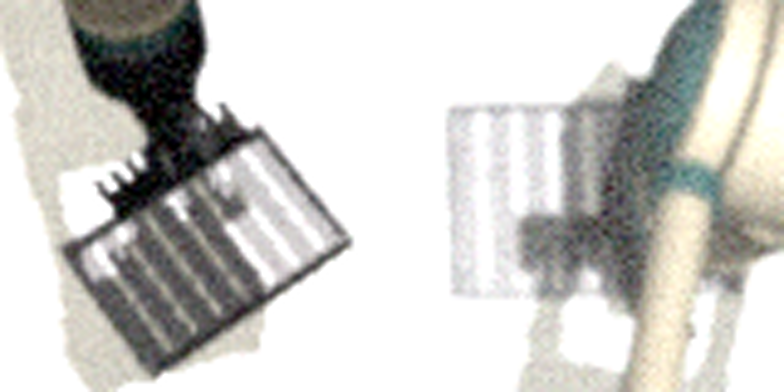

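The comb is parallel to the tray's long side, with the teeth facing the robot. Lowering.

Request:
send_rows(
  deltas=[
    [0,0.03,0.3,0,0,0,0],
    [0,0.06,0.7,0,0,0.05,0],
    [0,0.06,1.1,0,0,0.05,0],
    [0,0.06,1.5,0,0,0.05,0],
    [0,0.06,1.9,0,0,0.05,0],
    [0,0.06,2.2,0,0,0.05,0],
    [0,0.06,2.4,0,0,0.05,0],
    [0,0.06,2.5,0,0,0.05,0],
    [0,0.06,2.5,0,0,0.05,0],
  ],
)

```text
clock: 22.77
tool_pos: [566.1, -130.0, 24.2]
orientation: [-0.0, 1.0, 0.001, -0.001]
ft_force: [-0.2, 0.0, -0.7]
width: 0.104
```

Request:
send_rows(
  deltas=[
    [0,0,0.04,0,0,0,0],
    [0,0,0.07,0,0,0,0],
    [0,0,0.07,0,0,0,0],
  ],
)

```text
clock: 23.02
tool_pos: [566.8, -130.3, 23.2]
orientation: [0.0, 1.0, 0.001, 0.0]
ft_force: [0.7, -0.6, -1.2]
width: 0.108
```

Request:
send_rows(
  deltas=[
    [0,0,0.03,0,0,0,0],
    [0,0,0.05,0,0,0,0],
    [0,0,0.05,0,0,0,0],
    [0,0,0.05,0,0,0,0],
  ],
)

```text
clock: 23.35
tool_pos: [566.5, -130.2, 21.4]
orientation: [-0.0, 1.0, 0.001, 0.0]
ft_force: [-0.1, -1.1, -0.2]
width: 0.11
```

Request:
send_rows(
  deltas=[
    [0,0,0.02,0,0,0,0],
    [0,0,0.03,0,0,0,0],
    [0,0,0.03,0,0,0,0],
  ],
)

```text
clock: 23.6
tool_pos: [566.6, -130.2, 20.5]
orientation: [-0.0, 1.0, 0.001, 0.0]
ft_force: [1.0, -0.4, 0.4]
width: 0.104
```

Request:
send_rows(
  deltas=[
    [0,0,0.02,0,0,0,0],
    [0,0,0.03,0,0,0,0],
    [0,0,0.03,0,0,0,0],
  ],
)

```text
clock: 23.85
tool_pos: [566.6, -130.2, 20.5]
orientation: [0.0, 1.0, 0.001, 0.0]
ft_force: [-1.5, 1.0, 5.9]
width: 0.111
```

Request:
send_rows(
  deltas=[
    [0,0,0,0,0,0,13],
    [0,0,0,0,0,0,17],
    [0,0,0,0,0,0,22],
    [0,0,0,0,0,0,27],
    [0,0,0,0,0,0,27],
    [0,0,-0.2,0,0,0,27],
    [0,0,-0.5,0,0,0,27],
    [0,0,-1.0,0,0,0,27],
    [0,0,-1.7,0,0,0,35],
    [0,0,-2.6,0,0,0,45],
  ],
)

```text
clock: 24.68
tool_pos: [565.5, -129.9, 97.7]
orientation: [-0.001, 1.0, 0.001, -0.001]
ft_force: [0.2, 0.1, 0.3]
width: 0.446
```

Request:
send_rows(
  deltas=[
    [0,0,-0.6,0,0,0,50],
    [0,0,-1.2,0,0,0,50],
    [0,0,-1.6,0,0,0,50],
    [0,0,-1.6,0,0,0,50],
  ],
)

```text
clock: 25.02
tool_pos: [568.6, -130.9, 149.5]
orientation: [0.001, 1.0, 0.001, 0.004]
ft_force: [0.6, -0.1, 0.3]
width: 0.5
```

```bash
python3 - <<'E'
from h import *
to((409,-298.5,150,37.2))
a=env.camera('scene');b=env.camera('top')
f=lambda i,x,y:cv2.resize(cv2.convertScaleAbs(i[y-40:y+40,x-40:x+40,::-1],alpha=3),None,fx=4.9,fy=4.9,interpolation=cv2.INTER_CUBIC)
cv2.imwrite('pics/b4.png',np.hstack([f(a,250,235),f(b,407,202)]))
E
```

```text
pos [ 568.6 -130.9  149.5] yaw 0.07 tilt 0.43 w 0.5 F [ 0.6 -0.1  0.3] t 25.02
(409, -298.5, 150, 37.2) [-5.33  5.58 -0.04] [ 0.05 -0.07 -7.43]
```

View pics/b4.png

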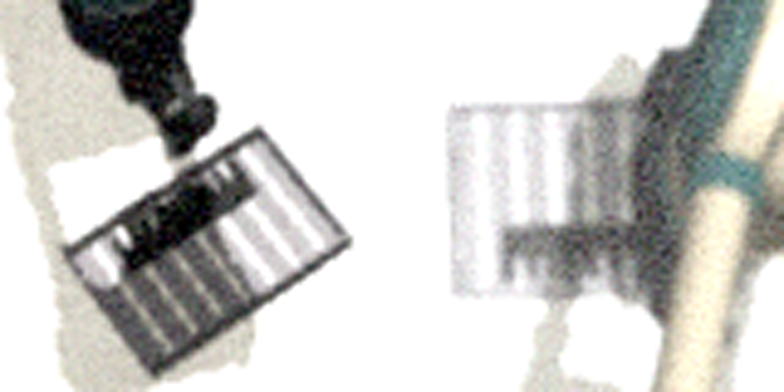

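The long comb lies flat in the near half of the tray (scene crop (185,215)). On to the short comb.

Request:
send_rows(
  deltas=[
    [-0.3,0.3,0,0,0,-0.4,50],
    [-0.9,1.0,0,0,0,-1.3,50],
    [-1.6,1.7,0,0,0,-2.3,50],
    [-2.3,2.4,0,0,0,-3.3,50],
    [-3.0,3.1,0,0,0,-4.3,50],
    [-3.7,3.9,0,0,0,-5.3,50],
    [-4.4,4.6,0,0,0,-6.3,50],
    [-5.0,5.2,0,0,0,-7.1,50],
    [-5.3,5.5,0,0,0,-7.4,50],
    [-5.33,5.58,0,0,0,-7.43,50],
  ],
)

```text
clock: 25.95
tool_pos: [404.4, -298.6, 144.3]
orientation: [-0.001, 0.948, 0.318, -0.001]
ft_force: [-0.1, -0.1, -0.1]
width: 0.5
```

Request:
send_rows(
  deltas=[
    [0,0,0.3,0,0,0,50],
    [0,0,0.8,0,0,0,50],
    [0,0,1.4,0,0,0,50],
    [0,0,2.0,0,0,0,50],
    [0,0,2.5,0,0,0,50],
    [0,0,2.9,0,0,0,50],
    [0,0,3.0,0,0,0,50],
    [0,0,3.0,0,0,0,50],
  ],
)

```text
clock: 26.62
tool_pos: [406.6, -296.1, 53.8]
orientation: [-0.002, 0.948, 0.319, -0.001]
ft_force: [-0.0, -1.3, 0.4]
width: 0.502
```

```bash
python3 - <<'E'
from h import *
to((409,-298.5,16,37.2))
a=env.camera('scene');b=env.camera('top')
f=lambda i,x,y:cv2.resize(cv2.convertScaleAbs(i[y-40:y+40,x-40:x+40,::-1],alpha=3),None,fx=4.9,fy=4.9,interpolation=cv2.INTER_CUBIC)
cv2.imwrite('pics/b5.png',np.hstack([f(a,180,225),f(b,473,268)]))
E
```

```text
pos [ 406.6 -296.1   53.8] yaw 37.26 tilt 0.21 w 0.502 F [-0.  -1.3  0.4] t 26.62
(409, -298.5, 16, 37.2) [0.01 0.12 1.26] [-0.04  0.    0.01]
```

View pics/b5.png

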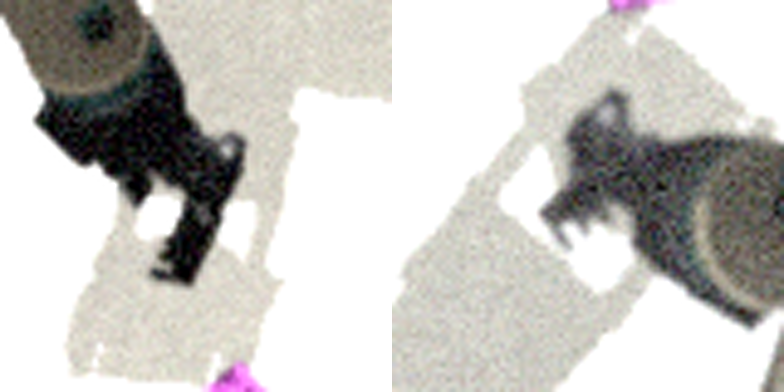

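```bash
python3 - <<'E'
from h import *
def proj(n,P):
    K,d,p,Rm=cal(n); return cv2.projectPoints(np.array(P,float)-p,cv2.Rodrigues(Rm.T)[0],np.zeros(3),K,d)[0].reshape(-1,2)
o=np.array([409,-298.5,0]);y=np.array([-.797,-.605,0]);x=np.array([-.605,.797,0])
P=[o+20*x-5*y+[0,0,40],o+20*x+5*y+[0,0,40],o-20*x-5*y+[0,0,40],o-20*x+5*y+[0,0,40],o+29*x-8*y,o-29*x-8*y,o-29*x+22*y,o+29*x+22*y,np.array([406.6,-296.1,53.8])]
p=proj('scene',P); print(p.round(1))
s=load('pics/scene0.png')
im=cv2.resize(cv2.convertScaleAbs(s[205:265,150:210],alpha=4),None,fx=9,fy=9,interpolation=cv2.INTER_CUBIC)
for i,(u,v) in enumerate(p[:8]): cv2.circle(im,(int((u-150+.5)*9),int((v-205+.5)*9)),3,(0,0,255) if i<4 else (0,160,0),-1)
cv2.imwrite('pics/b6.png',im)
E
```

```text
[[181.2 224.4]
 [178.4 223.7]
 [176.2 235. ]
 [173.3 234.3]
 [186.1 228. ]
 [179.1 243.1]
 [170.7 241. ]
 [177.9 226. ]
 [176.5 226.4]]
```

View pics/b6.png

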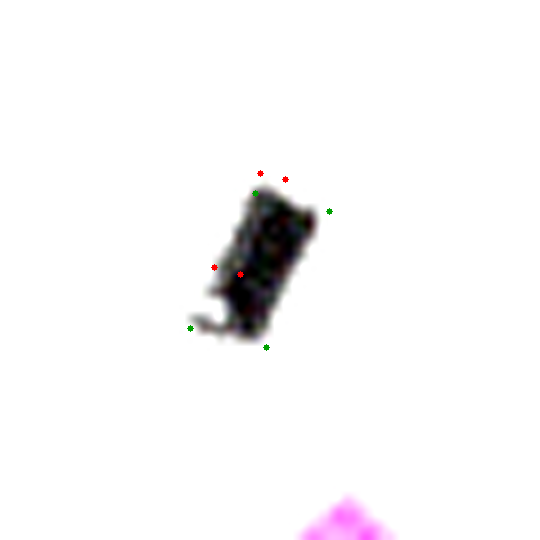

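The projected fin and footprint match the silhouette within about 1 px, so the pose is good. Descending and closing.

Request:
send_rows(
  deltas=[
    [0,0.1,0.3,0,0,0,50],
    [0,0.14,0.7,0,0,0,50],
    [0,0.14,1.0,0,0,0,50],
    [0,0.14,1.2,0,0,0,50],
    [0,0.14,1.26,0,0,0,45],
    [0,0.14,1.26,0,0,0,38],
    [0,0.14,1.26,0,0,0,30],
    [0,0.14,1.26,0,0,0,24],
    [0,0.14,1.26,0,0,0,18],
    [0,0.14,1.26,0,0,0,14],
  ],
  newtons=20,
)

```text
clock: 27.55
tool_pos: [409.6, -301.3, 18.1]
orientation: [0.0, 0.948, 0.319, 0.0]
ft_force: [0.4, 1.0, 0.6]
width: 0.138
```

Request:
send_rows(
  deltas=[
    [0,0,0,0,0,0,8],
    [0,0,0,0,0,0,2],
    [0,0,0,0,0,0,0],
    [0,0,0,0,0,0,0],
  ],
  newtons=30,
)

```text
clock: 27.88
tool_pos: [409.7, -301.4, 18.1]
orientation: [0.0, 0.948, 0.319, 0.0]
ft_force: [-0.2, 0.6, 4.9]
width: 0.111
```

Gripped at about 9.4 mm. Lifting.

Request:
send_rows(
  deltas=[
    [0,0,-0.1,0,0,0,0],
    [0,0,-0.3,0,0,0,0],
    [0,0,-0.7,0,0,0,0],
    [0,0,-1.2,0,0,0,0],
    [0,0,-1.8,0,0,0,0],
    [0,0,-2.4,0,0,0,0],
    [0,0,-2.9,0,0,0,0],
    [0,0,-3.1,0,0,0,0],
    [0,0,-3.1,0,0,0,0],
  ],
  newtons=40,
)

```text
clock: 28.63
tool_pos: [410.1, -301.8, 112.2]
orientation: [0.001, 0.948, 0.319, 0.001]
ft_force: [0.2, -0.3, 0.5]
width: 0.11
```

```bash
python3 - <<'E'
from h import *
to((610,-130,110,0))
a=env.camera('scene');b=env.camera('top')
f=lambda i,x,y:cv2.resize(cv2.convertScaleAbs(i[y-40:y+40,x-40:x+40,::-1],alpha=3),None,fx=4.9,fy=4.9,interpolation=cv2.INTER_CUBIC)
cv2.imwrite('pics/b7.png',np.hstack([f(a,180,225),f(b,430,220)]))
E
```

```text
pos [ 410.1 -301.8  112.2] yaw 37.22 tilt 0.18 w 0.11 F [ 0.2 -0.3  0.5] t 28.63
(610, -130, 110, 0) [ 8.77 -0.53  0.08] [ 0.03 -0.02  7.44]
```

View pics/b7.png

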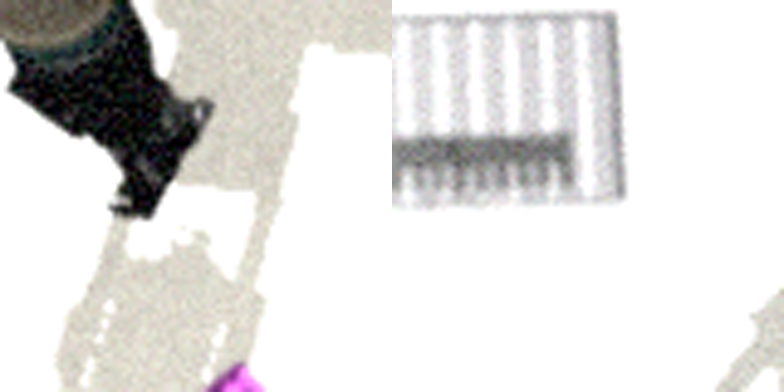

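```bash
python3 - <<'E'
from h import *
b=env.camera('top')[...,::-1]; cv2.imwrite('pics/top1.png',b)
g=cv2.cvtColor(b,cv2.COLOR_BGR2GRAY)
print(g[180:226:1,395:415].mean(1).round(0))
print(plane('top',[(405,207),(405,219),(390,210),(427,210)],8).round(1))
E
```

```text
[110. 101.  84.  68.  68.  76.  80.  79.  79.  80.  80.  80.  81.  81.
  80.  80.  81.  79.  80.  81.  80.  80.  81.  80.  81.  80.  77.  65.
  48.  41.  41.  41.  42.  46.  51.  56.  57.  57.  64.  71.  72.  74.
  82.  98. 109. 113.]
[[ 574.7 -124.5    8. ]
 [ 542.  -123.     8. ]
 [ 567.6  -83.3    8. ]
 [ 564.8 -184.2    8. ]]
```

The long comb's spine back edge is at x≈574, as planned. Moving the short comb to x=610.

Request:
send_rows(
  deltas=[
    [0.3,0,0,0,0,0.3,0],
    [1.0,-0.05,0,0,0,0.9,0],
    [2.0,-0.1,0,0,0,1.7,0],
    [3.1,-0.2,0,0,0,2.6,0],
    [4.2,-0.25,0,0,0,3.6,0],
    [5.3,-0.3,0,0,0,4.6,0],
    [6.4,-0.4,0,0,0,5.6,0],
    [7.5,-0.45,0,0,0,6.5,0],
    [8.4,-0.5,0,0,0,7.2,0],
    [8.77,-0.53,0,0,0,7.44,0],
  ],
)

```text
clock: 29.62
tool_pos: [611.5, -126.5, 108.9]
orientation: [-0.001, 1.0, 0.0, -0.0]
ft_force: [0.5, -0.2, 0.1]
width: 0.107
```

Request:
send_rows(
  deltas=[
    [0,0,0,0,0,0,0],
    [0,0,0,0,0,0,0],
    [0,0,0,0,0,0,0],
  ],
)

```text
clock: 29.87
tool_pos: [607.8, -129.7, 109.6]
orientation: [-0.0, 1.0, 0.0, -0.001]
ft_force: [-0.6, -0.5, -0.8]
width: 0.109
```

```bash
python3 - <<'E'
from h import *
to((610,-130,26,0))
a=env.camera('scene');b=env.camera('top')
f=lambda i,x,y:cv2.resize(cv2.convertScaleAbs(i[y-40:y+40,x-40:x+40,::-1],alpha=3),None,fx=4.9,fy=4.9,interpolation=cv2.INTER_CUBIC)
cv2.imwrite('pics/b8.png',np.hstack([f(a,250,235),f(b,407,202)]))
E
```

```text
pos [ 607.8 -129.7  109.6] yaw 0.04 tilt 0.16 w 0.109 F [-0.6 -0.5 -0.8] t 29.87
(610, -130, 26, 0) [0.08 0.01 2.79] [-0.    0.03  0.01]
```

View pics/b8.png

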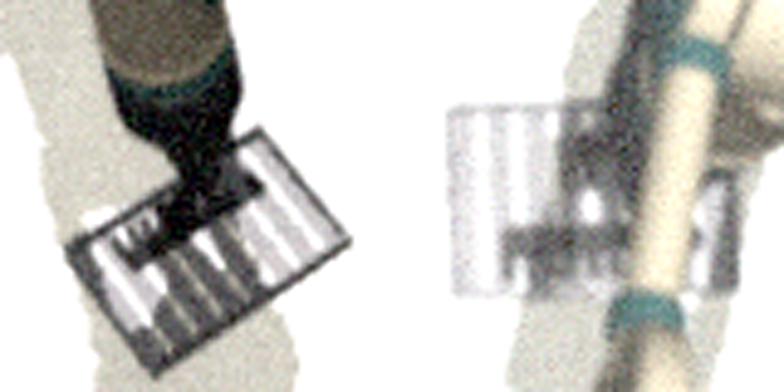

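Request:
send_rows(
  deltas=[
    [0.03,0,0.3,0,0,0,0],
    [0.06,0,0.7,0,0,0,0],
    [0.06,0,1.2,0,0,0,0],
    [0.06,0,1.7,0,0,0,0],
    [0.06,0,2.1,0,0,0,0],
    [0.06,0,2.5,0,0,0,0],
    [0.06,0,2.7,0,0,0,0],
    [0.06,0,2.79,0,0,0,0],
    [0.06,0,2.79,0,0,0,0],
  ],
)

```text
clock: 30.72
tool_pos: [610.3, -129.4, 25.9]
orientation: [-0.0, 1.0, -0.0, -0.001]
ft_force: [0.2, 0.1, -0.8]
width: 0.108
```

Request:
send_rows(
  deltas=[
    [0,0,0.04,0,0,0,0],
    [0,0,0.08,0,0,0,0],
    [0,0,0.1,0,0,0,0],
    [0,0,0.1,0,0,0,0],
  ],
)

```text
clock: 31.05
tool_pos: [611.3, -129.4, 24.4]
orientation: [0.0, 1.0, 0.0, 0.0]
ft_force: [-0.4, 0.4, -1.0]
width: 0.106
```

Request:
send_rows(
  deltas=[
    [0,0,0.03,0,0,0,0],
    [0,0,0.06,0,0,0,0],
    [0,0,0.06,0,0,0,0],
    [0,0,0.06,0,0,0,0],
  ],
)

```text
clock: 31.38
tool_pos: [611.1, -129.3, 22.2]
orientation: [-0.0, 1.0, 0.0, 0.0]
ft_force: [0.6, 0.2, -0.8]
width: 0.111
```

Request:
send_rows(
  deltas=[
    [0,0,0.02,0,0,0,0],
    [0,0,0.03,0,0,0,0],
    [0,0,0.03,0,0,0,0],
  ],
)

```text
clock: 31.63
tool_pos: [611.1, -129.3, 22.2]
orientation: [0.0, 1.0, 0.0, 0.0]
ft_force: [-0.2, 0.7, 4.6]
width: 0.11
```

Contact at TCP 22.2, as expected (18.1 + 4). Release and retreat clear of the cameras.

Request:
send_rows(
  deltas=[
    [0,0,0,0,0,0,13],
    [0,0,0,0,0,0,17],
    [0,0,0,0,0,0,22],
    [0,0,0,0,0,0,25],
    [0,0,0,0,0,0,25],
    [0,0,-0.2,0,0,0,25],
    [0,0,-0.5,0,0,0,25],
    [0,0,-1.0,0,0,0,25],
    [0,0,-1.7,0,0,0,35],
    [0,0,-2.6,0,0,0,45],
  ],
)

```text
clock: 32.47
tool_pos: [610.1, -129.0, 99.5]
orientation: [-0.0, 1.0, 0.0, -0.001]
ft_force: [0.4, 0.3, 0.0]
width: 0.449
```

Request:
send_rows(
  deltas=[
    [0,0,-1.0,0,0,0,50],
    [0,0,-2.0,0,0,0,50],
    [-1,0,-3.0,0,0,0,50],
    [-2,0,-3.6,0,0,0,50],
    [-3,0,-4.0,0,0,0,50],
    [-4,0,-4.0,0,0,0,50],
    [-5,0,-4.0,0,0,0,50],
    [-6,0,-4.0,0,0,0,50],
    [-7,0,-4.0,0,0,0,50],
    [-7.5,0,-4.0,0,0,0,50],
  ],
)

```text
clock: 33.3
tool_pos: [382.6, -128.6, 220.0]
orientation: [0.0, 1.0, -0.0, -0.0]
ft_force: [-1.3, 0.2, 0.2]
width: 0.499
```

```bash
python3 - <<'E'
from h import *
to((380,100,200))
E
```

```text
pos [ 382.6 -128.6  220. ] yaw -0.0 tilt 0.05 w 0.499 F [-1.3  0.2  0.2] t 33.3
(380, 100, 200) [-0.09 -7.62  0.67] []
```

```bash
python3 - <<'E'
from h import *
a=env.camera('scene')[...,::-1];b=env.camera('top')[...,::-1]
cv2.imwrite('pics/sF.png',a);cv2.imwrite('pics/tF.png',b)
f=lambda i,x0,y0,x1,y1:cv2.resize(cv2.convertScaleAbs(i[y0:y1,x0:x1],alpha=2.2),(400,300),interpolation=cv2.INTER_CUBIC)
z=np.vstack([np.hstack([f(a,210,205,298,271),f(b,365,165,453,231)]),np.hstack([f(a,290,140,390,215),f(b,205,165,345,270)])])
cv2.imwrite('pics/zF.png',z)
E
```

```text
(no output)
```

View pics/zF.png

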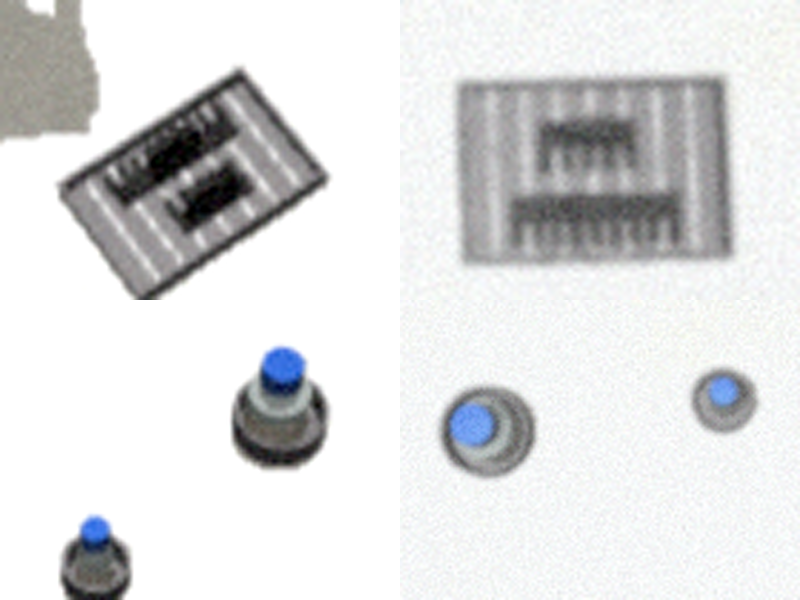

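View pics/sF.png

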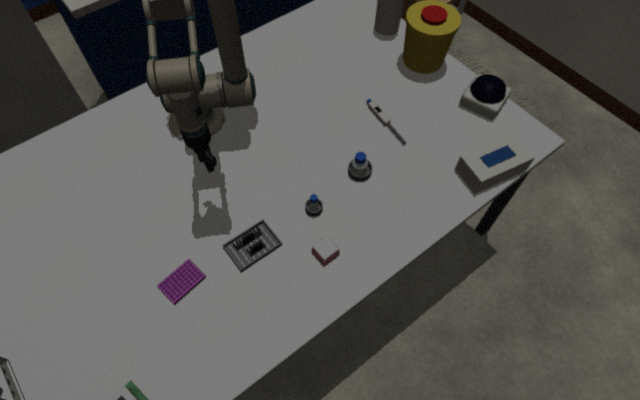

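View pics/tF.png

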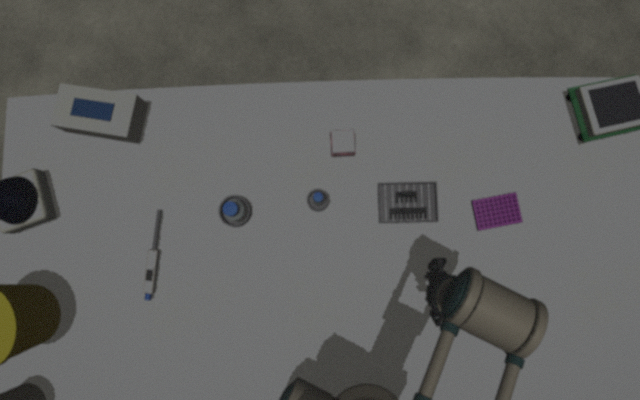

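Both combs lie flat and apart in the tray: top view at (406,194) and (407,213). The bottles stand in their holders at (233,208) and (318,198). The plate (497,211), tip box (343,142) and pipette (153,255) look unmoved. One last check on cap heights and bystander shift before handing in.

```bash
python3 - <<'E'
from m import *
t=load('pics/tF.png');s=load('pics/sF.png');t0=load('pics/top0.png')
for nm,bt,bs in(('wide',(215,190,260,235),(345,145,380,185)),('narrow',(300,185,340,215),(300,190,330,220))):
    print(nm,tri(blob(t,blue(t),bt)[1],blob(s,blue(s),bs)[1]))
for nm,(x0,y0,x1,y1) in(('plate',(465,185,530,235)),('box',(325,125,362,160)),('pip',(140,205,170,305))):
    a,b=[cv2.cvtColor(i[y0:y1,x0:x1],cv2.COLOR_BGR2GRAY).astype(np.float32) for i in(t0,t)]
    print(nm,cv2.phaseCorrelate(a,b))
env.sign_off()
E
```

```text
wide (array([576.39772229, 333.91768823,  96.78489133]), np.float64(0.907153850943962))
narrow (array([601.77777238, 110.76565382,  81.9157342 ]), np.float64(0.6205304169153307))
plate ((-0.01839576224439554, 0.136175799211383), 1.004003168741862)
box ((-0.1130450881082048, -0.0020665206693166738), 1.0524552394946416)
pip ((-0.12104606913839966, -0.09637319278915157), 1.12150030708313)
the job is handed in; nothing more can be done
```

The job is done and handed in at about 33.5 s of the 106 s allowed. Both bottles were placed first, then both combs, and no bottle tipped at any point.

- **Bottles:** Each stands upright in the holder of its own size. Cap centres seen from both cameras are at (576, 334, 97) and (602, 111, 82), within about 2 mm of the holder centres. They are about 5 mm and 6 mm higher than on the bench, matching the 5 mm holder floor.
- **Combs:** The long comb lies flat in the half of the tray nearer the robot and the short comb in the far half. The spines run along y, and there is a clear gap between them in both views.
- **Bystanders:** The well plate, tip box and pipette moved less than 0.15 pixel in the top picture, which is within noise.
- **Robot:** It ended open and clear of everything, with wrist force staying around 6 N or less in every reading.
- **Disagreements:** The two cameras differed by 2–5 mm on the tray and combs. The narrow holder's rim measured about 23 mm high against the stated 30 mm, and the tray wall about 15–16 mm (3 mm at one corner) against 18 mm. I put this down to blur and calibration, and found floor contact by force instead.

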